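Open the squeeze-tab safety tub and put the sinker away

TASK

The lead sinker on the pocket scale has been weighed and belongs in the white safety tub that is held in the vise. Squeeze in both orange tabs of the tub's blue cap without crushing it, turn the cap anticlockwise until you feel it come free, not forcing it against its catches, then lift it off and lay it right way up in the grey tray. After that put the sinker into the tub, leaving the tub open and the other things on the table where they are.

Things in the scene. Friction and masses are not known exactly. Their poses are not given: they have to be found in the camera images.
- tub: White round plastic tub, 73 mm across, 60 mm high at the shoulder, hollow and empty, floor 3 mm. It is clamped upright and cannot move, on the bed of a low blue vise whose jaws and screw end below 60 mm above the table, under the cap. Origin: centre of its underside, 14 mm above the table; z up.
- tub_mouth (a point): Centre of the tub's round mouth, level with the neck's rim, 102 mm above the table; the neck is 40 mm across outside, 35 mm inside. Hidden by the cap at first.
- collar_top (a point): On the tub's axis, level with the top of the collar on its shoulder (69 mm above the tub's origin): a ring 66 mm across outside, 58 mm inside, 9 mm high, with two notches in which the cap's tabs are caught. The squeezed tabs slide round inside it; fingertips must stay above it.
- cap: The blue safety cap with two orange side tabs, loose, 70 g: skirt 54 mm across, 32 mm high, flat roof. Origin: centre of the skirt's lower edge, 6.5 mm below the collar's top when closed; z up. The tabs are at its +y and -y sides (an orange stripe on the roof runs along y); a half turn looks alike. Pressing cap against tub with over 25 N in all, whichever way, damages it; seal and thread make 10 N of that.
- cap_mid (a point): Centre of the cap, 16 mm above its lower edge; axes as the cap. With both tabs in it turns anticlockwise (from above) at constant height with light drag. After 20 to 78 degrees, different each time and not to be seen, its lugs reach a gap with 12 degrees of play: a sprung seal lifts it up to 2 mm (4 N) and it pulls straight off. Beyond is a hard stop, 0.2 N m on it is plenty; before it, pulling up is held.
- tab_a_face (a point): Centre of the outer face of the tab at the cap's +y: flat, 18 mm wide, 24 mm high (8 to 32 mm above the cap's lower edge), 31.5 mm from the axis, so 63 mm over both tabs. It slides in 4.5 mm on a spring, 3 N at first, 12 N fully in; it clears its notch after 3 mm (9 N) and must stay in while turning. Over 30 N on each tab (60 N for both together) crushes the cap.
- tab_b_face (a point): The same on the tab at the cap's -y side. A squeeze off the cap's centre shoves the neck sideways, felt as a sideways force on the fingers; it goes as the fingers are shifted to the middle.
- tray: Shallow open grey tray, 150 x 150 mm outside, 16 mm high, walls and floor 4 mm thick, fixed. Origin: centre of its underside, on the table.
- sinker_mid (a point): Centre of the lead sinker, half-way up: an upright dark grey cylinder 16 mm across and 45 mm high, about 85 g, standing loose on the pan of the silver pocket scale (130 x 76 mm, fixed; pan top 18 mm above the table).
- tube_a: Open red plastic tube, 21 mm across, 65 mm high, standing; leave it. Origin: centre of its underside.
- tube_b: Another such red tube; leave it.
- cup_a: Little clear cup, 33 mm across, 28 mm high; leave it. Origin: centre of its underside.
- cup_b: Another such little cup, on the robot's side of the mat; leave it.
- measure: Grey translucent measuring cup, 58 mm across, 41 mm high; leave it. Origin: centre of its underside.
- knife: Snap-off knife with yellow end, 165 mm long, lying flat; leave it. Origin under its middle, x along the blade.
- hammer: Hammer with wooden handle, lying flat; leave it. x along the handle.
- cover: Clear plastic cover of the scale, 136 x 82 x 16 mm, lying like a tray; leave it. Origin: centre of its underside.
There are look-alikes about, which are no part of the job. There is more than one size of the cap; the one meant has the size given above.

How it is judged:
By the outcome, as a careful person would: the job done as asked, in the order asked, and still so for the second after the job is handed in, with the robot touching nothing.
It also fails if it takes over 70 s, if anything falls off the work surface, if the arm or the gripper's body presses on something with over 40 N, if the wrist force passes 120 N, or if a joint passes its speed limit or range.

ROBOT

A 7-joint arm with a two-finger parallel gripper is mounted at the origin on the work surface. World frame = base frame: x ahead of the robot, y to its left, z up, the work surface at z = 0. Lengths are in mm, angles in rad, forces in N, time in s.
With the tool pointing down it reaches from about 425 to 1025 mm from the base axis. Payload 9.4 kg.
Tool frame: the origin (TCP) lies midway between the tips of the shut fingers; the grasp point (between the pads) lies 19 mm behind it (env.tcp_to_grasp is the distance from the TCP to the grasp point, in mm); x points along the fingers, z is the direction in which the jaws open and shut, and the axes are right-handed (so a half turn about x gives the same grasp; the last joint's range is limited). The gripper opens to 85 mm and grips with 20 to 120 N. Pads are 22 mm wide; open, the fingers measure 114 mm over their backs; the gripper's body (76 mm by 85 mm) begins 54 mm behind the grasp point. The pads swing forward as they close: fully open they stand 13 mm farther back than shut.
Start: joints at [1.165, 0.599, -0.003, 1.599, 0.002, 0.943, -0.08], TCP at [234.099, -686.165, 231.275] pointing down, gripper open.
Joint ranges: [-2.57, 2.57], [-0.35, 1.97], [-1.29, 1.29], [0.11, 2.56], [-1.05, 4.19], [0.11, 1.86], [-2.63, 2.63]. Speed limits (rad/s): [2.22, 2.22, 3.01, 3.01, 3.14, 3.14, 3.14].

INTERFACE

Orientations are given as a rotation vector (axis times angle).
In Python, from station import get_obs, cams, ticket, env gives the robot as it stands.
- The arm moves only by the tool play_rows, never from a script. Its argument "series" is a list of rows, each an object with "slide": the shift along the tool's x, y, z in mm, a list of three; "turn": the turn about the tool's x in degrees; "fingers": the gripper command: -1 is shut, 1 is fully open, values between are in proportion. In form: [{"slide": [dx, dy, dz], "turn": turn, "fingers": fingers}, ...]. A call has 1 to 8 rows; each row is the pose to reach, as a shift and turn from the pose measured when the call began, along the tool's axes at that moment; what a row does not reach only later rows make up. A row lasts 1/10 s, in which the tool goes at most 50 mm and 8.59 degrees, less where a joint would pass 70% of its speed; a pose out of reach is approached as far as the arm can. A call with a gripper value outside its range is refused whole. The fingers move at their own pace and stop on an object; "newtons" is the grip in N (left out, the last holds). Time passes only in rows, so rows that repeat a pose let the fingers close. It gives the time, the measured TCP pose, the force and the opening at its end, in the units of the state.
- get_obs(): the state, without advancing time (a new reading comes with each control period).
- cams.camera(name): name is "scene" or "top" or "wrist"; returns a dict with "pixels" (420x560x3 uint8, red, green, blue), "fx", "fy", "cx", "cy" (pixels), "origin" and "attitude" of the camera in the world; the wrist camera has in their place "mount" (4x4, takes a point from camera to tool coordinates, whose origin is the TCP and whose axes are the tool frame's). Camera axes: x right, y up, looking along -z (the intrinsics and any distortion apply to the point x, -y, -z); pixel columns grow to the right and rows downward; lengths in mm; the calibration is good to about 2 mm. A picture is of the moment at which its call begins: read the wrist's pose just before it. There is no depth.
- ticket.close_job(): hands the job in, once; it reports no verdict.
The state is a dict: "t": time; "q": joint angles; "joint_velocities": joint speeds; "joint_efforts": joint torques, N m; "position": TCP position; "ee_rot": TCP orientation; "ft_force": force on the tool from outside, world axes, zero at the start; "wrist_torque": the same for the moment, N m; "finger_gap": opening from 0.0 (shut) to 1.0 (fully open).
Only numpy, scipy, OpenCV 4.12 (cv2) and the standard library are available. Lean on these libraries where they do the work, as an engineer would, in place of code of your own. Each camera call takes 0.05 s, during which the arm holds its last target.

## Working session

There is one attempt and no reset: what is moved stays moved. The work goes in short steps, Python scripts to look and compute and a tool call to move; the robot and the scene stay as the last step left them, time stands still between calls to the robot, and variables do not carry over. Pictures are saved under pics/ and viewed, and the job is handed in when it is done.

Besides the shell and the picture viewer there is one more tool, called after "Emit:" as name(argument=value, ...) on one line, values as JSON. play_rows: Moves the arm, as the interface text tells. Its arguments: {"type":"object","properties":{"series":{"type":"array"},"newtons":{"type":"number"}},"required":["series"]}

```bash
ls; mkdir -p pics; python3 - <<'E'
from station import get_obs,cams,ticket,env
import cv2
print(get_obs(), env.tcp_to_grasp)
for n in ["scene","top","wrist"]:
    c=cams.camera(n); cv2.imwrite(f"pics/{n}0.png",c["pixels"][:,:,::-1])
    print(n,{k:v for k,v in c.items() if k!="pixels"})
E
```

```text
pics
{'t': 0.0, 'q': array([ 1.16529659,  0.60010505, -0.00256643,  1.60009817,  0.00181958,
        0.94289704, -0.07981774]), 'joint_velocities': array([ 0.00104133,  0.00084047, -0.00150429,  0.00028505,  0.00110217,
        0.0007877 ,  0.00044472]), 'joint_efforts': array([ 1.41433429e-03, -7.76438713e+01,  1.56487249e+00, -2.58002400e+01,
        1.22617552e-02,  9.04311833e-03,  2.48363233e-05]), 'position': array([ 233.95647564, -685.73649999,  230.44244395]), 'ee_rot': array([ 0.96442212,  1.34835875, -0.96316827]), 'ft_force': array([-0.14401684,  0.51020581, -0.50897317]), 'wrist_torque': array([-0.03555934,  0.05806385,  0.05979428]), 'finger_gap': 0.9985920913517795} 18.700000000000003
scene {'fx': 398.7778590361486, 'fy': 398.7778590361486, 'cx': 284.30753002893084, 'cy': 211.76364292438817, 'origin': array([1010.64852242, -589.17211709,  806.55186019]), 'attitude': array([0.78591845, 0.26823842, 0.60850162])}
top {'fx': 405.1412387795751, 'fy': 405.1412387795751, 'cx': 276.3916649605294, 'cy': 213.83776832750732, 'origin': array([ 393.85539902,   -8.42519875, 1002.45410701]), 'attitude': array([ 0.16573759, -0.14661007, -1.54574964])}
wrist {'fx': 293.64207308653664, 'fy': 293.64207308653664, 'cx': 283.06633125144106, 'cy': 212.52345788634037, 'mount': array([[-4.24386114e-04,  2.67987019e-01, -9.63422429e-01,
        -1.43753570e+02],
       [-2.15189242e-04,  9.63422469e-01,  2.67987125e-01,
         6.88298124e+01],
       [ 9.99999887e-01,  3.21048157e-04, -3.51195195e-04,
        -9.98743848e-01],
       [ 0.00000000e+00,  0.00000000e+00,  0.00000000e+00,
         1.00000000e+00]])}
```

View pics/scene0.png

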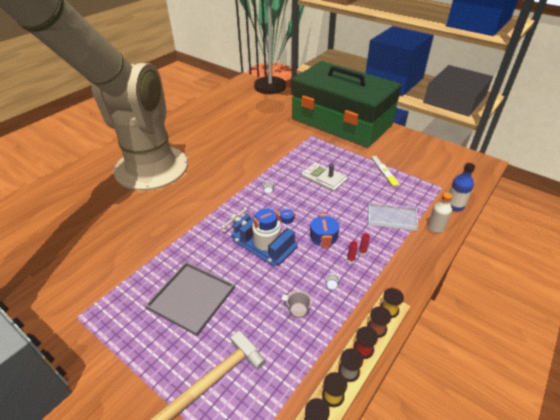

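View pics/top0.png

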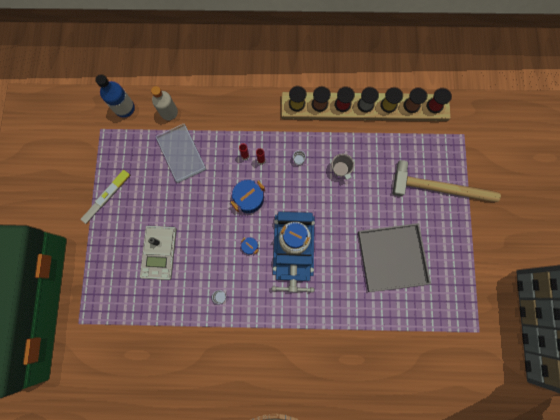

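View pics/wrist0.png

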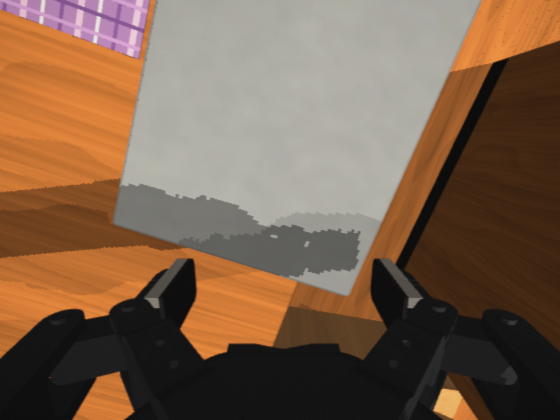

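```bash
cat > h.py <<'E'
import numpy as np,cv2
from scipy.spatial.transform import Rotation as R
from station import get_obs,cams,ticket,env
np.set_printoptions(precision=4,suppress=True)
class Cam:
    def __init__(s,n):
        s.o=get_obs(); c=cams.camera(n); s.im=c["pixels"]; s.c=c
        s.K=np.array([[c["fx"],0,c["cx"]],[0,c["fy"],c["cy"]],[0,0,1]])
        if "mount" in c:
            M=np.array(c["mount"]); Rt=R.from_rotvec(s.o["ee_rot"]).as_matrix()
            s.R=Rt@M[:3,:3]; s.p=s.o["position"]+Rt@M[:3,3]
        else:
            s.R=R.from_rotvec(c["attitude"]).as_matrix(); s.p=np.array(c["origin"])
    def ray(s,uv):
        u,v=uv; d=np.array([(u-s.K[0,2])/s.K[0,0],-(v-s.K[1,2])/s.K[1,1],-1]); d=s.R@d
        return d/np.linalg.norm(d)
    def plane(s,uv,z):
        d=s.ray(uv); return s.p+d*(z-s.p[2])/d[2]
    def proj(s,P):
        x=s.R.T@(np.array(P,float)-s.p); return np.array([s.K[0,0]*x[0]/-x[2]+s.K[0,2], s.K[1,1]*-x[1]/-x[2]+s.K[1,2]])
    def save(s,name,crop=None,z=1):
        im=s.im[:,:,::-1]
        if crop: u0,v0,u1,v1=crop; im=im[v0:v1,u0:u1]
        cv2.imwrite("pics/"+name,cv2.resize(im,None,fx=z,fy=z,interpolation=cv2.INTER_CUBIC))
def tri(rs):
    A=np.zeros((3,3));b=np.zeros(3)
    for p,d in rs:
        Q=np.eye(3)-np.outer(d,d);A+=Q;b+=Q@p
    X=np.linalg.solve(A,b); return X,[np.linalg.norm((np.eye(3)-np.outer(d,d))@(X-p)) for p,d in rs]
def blobs(im,lo,hi,amin=15):
    h=cv2.cvtColor(im,cv2.COLOR_RGB2HSV); m=cv2.inRange(h,lo,hi)
    n,l,st,ce=cv2.connectedComponentsWithStats(m)
    return m,l,[(i,st[i],ce[i]) for i in range(1,n) if st[i][4]>=amin]
E
python3 - <<'E'
from h import *
o=get_obs(); print(R.from_rotvec(o["ee_rot"]).as_matrix())
t=Cam("top"); s=Cam("scene")
t.save("t1.png",(130,120,450,320),2.5); s.save("s1.png",(130,140,450,340),2.5)
for n,uv,z in [("cap",(295,237),120),("tray",(394,258),4),("scale",(158,253),18),("sinkertop",(153,241),63),("big",(248,196),30),("small",(250,246),30),("cupb",(220,297),10),("meas",(342,168),20),("tube",(261,157),60)]:
    print(n,t.plane(uv,z))
E
```

```text
[[-0.0005  0.9464  0.3229]
 [ 0.0011  0.3229 -0.9464]
 [-1.     -0.0001 -0.0012]]
cap [520.9788 -37.6888 120.    ]
tray [ 490.3454 -284.826     4.    ]
scale [489.9738 292.4203  18.    ]
sinkertop [513.433  292.6183  63.    ]
big [633.9907  76.6407  30.    ]
small [509.9912  67.5494  30.    ]
cupb [387.9862 137.1368  10.    ]
meas [ 713.5459 -157.7418   20.    ]
tube [725.2167  45.5977  60.    ]
```

```bash
sleep 1
```

```text
(no output)
```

View pics/t1.png

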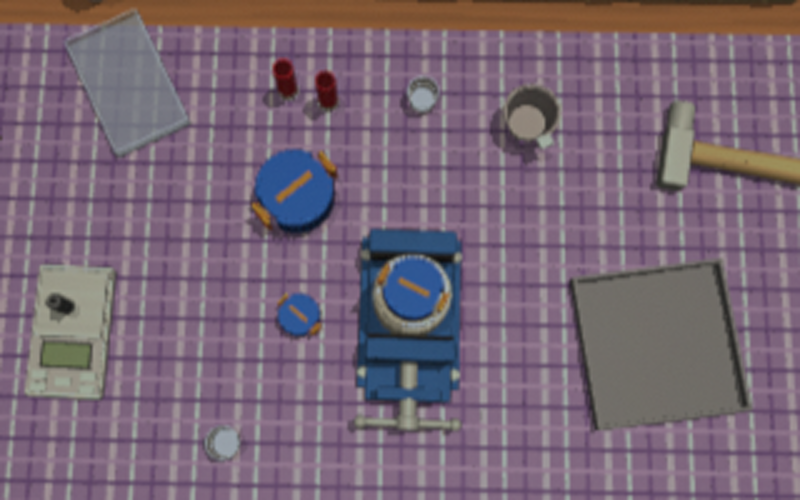

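View pics/s1.png

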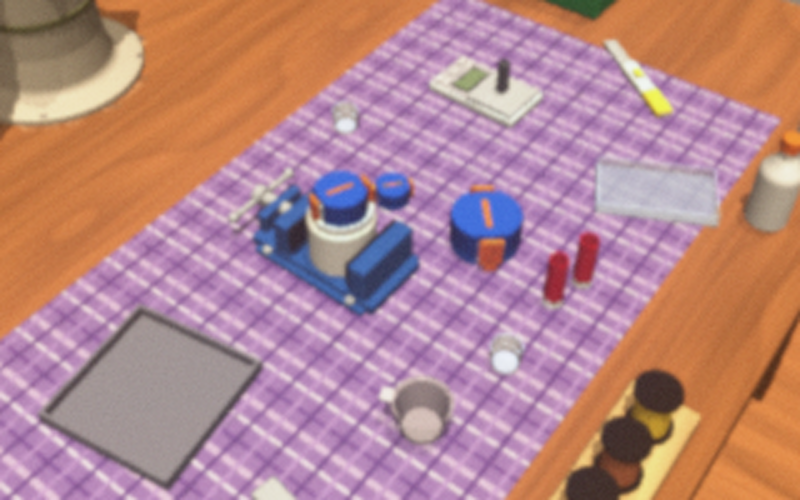

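```bash
python3 - <<'E'
from h import *
t=Cam("top"); s=Cam("scene")
for c,nm in((t,"top"),(s,"scene")):
    m,l,b=blobs(c.im,(100,150,100),(125,255,255),60)
    for i,st,ce in b: print(nm,"blue",st,ce)
    m,l,b=blobs(c.im,(5,120,110),(22,255,255),4)
    for i,st,ce in b:
        if 120<ce[0]<420 and 150<ce[1]<280: print(nm,"or",st,ce)
    if nm=="top":
        for uv in [(283.2,230),(307.2,240),(295.3,235.8)]: print(t.plane(uv,105))
E
```

```text
top blue [111  82  10  15  60] [116.4833  88.5167]
top blue [232 180  31  30 596] [247.245  194.8876]
top blue [278 213  35   8 244] [295.0984 216.3607]
top blue [284 224  23  23 349] [294.8195 235.0287]
top blue [277 226  36  41 323] [298.13  256.387]
top blue [242 238  15  16 153] [248.9281 245.4444]
top blue [273 267  37  13 291] [292.6151 273.1718]
top or [    0    69   560   351 90504] [279.3304 252.8585]
top or [258 181   6   7  20] [260.3  184.55]
top or [241 189  13  11  32] [246.9688 194.2188]
top or [231 201   7   9  29] [234.1034 204.8621]
top or [281 226   4   7  15] [282.7333 229.3333]
top or [290 232  11   6  16] [295.  234.5]
top or [305 238   4   6  12] [306.5 240.5]
top or [248 244   4   4   4] [249.5 245.5]
top or [255 249   3   4   7] [256.1429 250.5714]
[538.4633 -11.571  105.    ]
[516.911  -65.4433 105.    ]
[525.8568 -38.8255 105.    ]
scene blue [ 448    1   54   34 1221] [473.7699  17.5414]
scene blue [373  27  57  23 711] [401.7046  37.9606]
scene blue [367  68  39  19 209] [386.622   75.3589]
scene blue [395 110  11  12  60] [399.3167 114.1167]
scene blue [457 176  16  13 143] [464.5315 181.8671]
scene blue [256 209  20  15 167] [265.9042 216.4371]
scene blue [311 218  27  17 324] [324.108  226.0463]
scene blue [272 231  21  18  81] [280.9259 239.7901]
scene or [    0     0   560   420 99509] [283.999  247.2586]
scene or [275 211   5   9  16] [277.5625 214.8125]
scene or [319 214   7   2   8] [322.375 214.875]
scene or [254 218   3   9  19] [255.2105 221.8947]
scene or [324 221   2   9  11] [324.4545 225.0909]
scene or [322 236  10  11  65] [325.9692 240.0462]
```

Emit:
play_rows(series=[{"slide": [0,32,-35],"turn": 5,"fingers": 1},{"slide": [0,64,-69],"turn": 10,"fingers": 1},{"slide": [0,97,-104],"turn": 15,"fingers": 1},{"slide": [0,129,-138],"turn": 20,"fingers": 1},{"slide": [0,161,-173],"turn": 25,"fingers": 1},{"slide": [0,193,-208],"turn": 30,"fingers": 1},{"slide": [0,226,-242],"turn": 35,"fingers": 1},{"slide": [0,258,-277],"turn": 41,"fingers": 1}], newtons=20)

```text
t: 1.15
position: [389.5, -339.0, 231.4]
ee_rot: [1.491, 0.998, -1.49]
ft_force: [1.3, -0.6, -0.0]
finger_gap: 0.997
```

```bash
cat >> h.py <<'E'
def goto(P,ang=None):
    "slide (tool axes) to bring TCP to P, turn to bring tool z to world angle ang (deg)"
    o=get_obs(); Rt=R.from_rotvec(o["ee_rot"]).as_matrix()
    d=Rt.T@(np.array(P,float)-o["position"])
    a=np.degrees(np.arctan2(Rt[1,2],Rt[0,2]))
    tr=None if ang is None else -((ang-a+180)%360-180)
    print("t",o["t"],"pos",o["position"],"zang",a,"tilt",Rt[:2,0],"slide",d,"turn",tr,"q",o["q"],"gap",o["finger_gap"])
E
python3 -c "
from h import *
goto((526,-38,230),-111.8)"
```

```text
t 1.15 pos [ 389.5166 -338.969   231.3941] zang -112.3819134830545 tilt [0.0006 0.    ] slide [   1.4782   11.5982 -330.2654] turn -0.5819134830545067 q [ 0.4775  0.3531  0.1715  2.0809 -0.0908  0.714  -1.2541] gap 0.9970643905448416
```

Emit:
play_rows(series=[{"slide": [0,2,-45],"turn": 0,"fingers": 1},{"slide": [0,4,-90],"turn": 0,"fingers": 1},{"slide": [0,6,-137],"turn": 0,"fingers": 1},{"slide": [0,8,-185],"turn": 0,"fingers": 1},{"slide": [0,10,-233],"turn": 0,"fingers": 1},{"slide": [0,11,-280],"turn": 0,"fingers": 1},{"slide": [0,11.6,-325],"turn": 0,"fingers": 1},{"slide": [0,11.6,-330],"turn": 0,"fingers": 1}])

```text
t: 1.95
position: [528.1, -32.0, 231.5]
ee_rot: [1.488, 1.004, -1.483]
ft_force: [-0.3, -0.6, 0.0]
finger_gap: 1.0
```

```bash
python3 -c "
from h import *
goto((526,-38,230),-111.8)
c=Cam('wrist'); c.save('w1.png',None,1.4)
print(c.proj((526,-38,108)))"
```

```text
t 1.95 pos [528.1072 -32.0385 231.5224] zang -111.92876250010222 tilt [0.0022 0.0022] slide [1.5047 0.2699 6.3214] turn -0.12876250010222634 q [-0.1329  0.3656  0.1174  2.0531 -0.0665  0.7241 -1.927 ] gap 0.9999514273903595
[291.5859 205.9113]
```

View pics/w1.png

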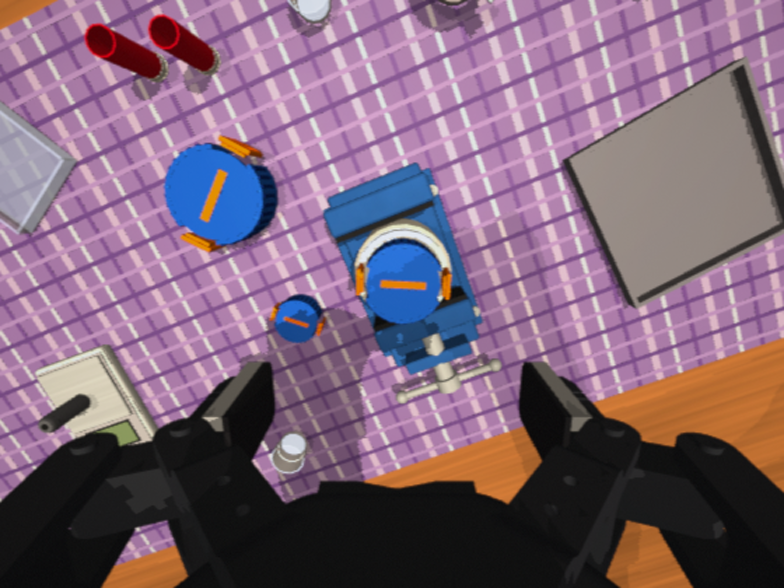

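```bash
cat > capm.py <<'E'
from h import *
def orange(c,box):
    m,l,b=blobs(c.im,(8,170,120),(22,255,255),8); out=[]
    for i,st,ce in b:
        if box[0]<ce[0]<box[2] and box[1]<ce[1]<box[3]:
            ys,xs=np.where(l==i); r=cv2.minAreaRect(np.c_[xs,ys].astype(np.float32))
            (a,b2,_,_)=cv2.fitLine(np.c_[xs,ys].astype(np.float32),cv2.DIST_L2,0,.01,.01).ravel()
            out.append((ce,st,(float(a),float(b2)),r[1]))
    return out
E
python3 - <<'E'
from capm import *
c=Cam("wrist"); 
for x in orange(c,(245,170,330,230)):
    p=c.plane(x[0],108.5); q=c.plane(x[0]+10*np.array(x[2]),108.5)-p
    print(x, p, np.degrees(np.arctan2(q[1],q[0])))
m,l,b=blobs(c.im,(100,150,60),(125,255,255),60)
for i,st,ce in b:
    if 250<ce[0]<330 and 160<ce[1]<240:
        print(st,ce)
        ct=max(cv2.findContours((l==i).astype(np.uint8),cv2.RETR_EXTERNAL,cv2.CHAIN_APPROX_NONE)[0],key=len)
        print(cv2.minEnclosingCircle(ct))
t=Cam("top"); print([ (x[0],t.plane(x[0],108.5)) for x in orange(t,(275,220,315,250))])
E
```

```text
(array([253.9368, 199.4105]), array([252, 189,   5,  22,  95], dtype=int32), (0.04582500085234642, -0.9989494681358337), (21.0, 4.0)) [544.0724 -10.1679 108.5   ] -26.11969482144245
(array([315.6972, 203.5413]), array([313, 192,   6,  22, 109], dtype=int32), (0.0027659658808261156, -0.9999961853027344), (21.0, 5.0)) [518.7883 -62.0903 108.5   ] -20.501278612488665
(array([284.9627, 203.0149]), array([270, 201,  31,   5, 134], dtype=int32), (0.9990379810333252, 0.043853145092725754), (4.0, 30.0)) [530.0334 -35.6553 108.5   ] -114.61968283113814
[ 229  117  113  150 7415] [288.5794 191.744 ]
((288.15185546875, 191.39231872558594), 74.70695495605469)
[]
```

Emit:
play_rows(series=[{"slide": [15,5,20],"turn": 1,"fingers": 1},{"slide": [30,15,40],"turn": 2.5,"fingers": 1},{"slide": [30,15,40],"turn": 2.5,"fingers": 1}])

```text
t: 2.4
position: [522.4, -86.0, 200.2]
ee_rot: [1.523, 0.967, -1.529]
ft_force: [-1.0, -0.7, 0.1]
finger_gap: 0.999
```

```bash
cat > look.py <<'E'
from capm import *
import sys,pickle
# record stripe centroid + tab centroids in wrist view
def rec(tag,guess,rad=55):
    c=Cam("wrist"); c.save(f"{tag}.png",None,1.4)
    g=c.proj(guess); res=[]
    for x in orange(c,(g[0]-rad,g[1]-rad,g[0]+rad,g[1]+rad)):
        p=c.plane(x[0],108.5); q=c.plane(x[0]+10*np.array(x[2]),108.5)-p
        st=x[1]; mid=np.array([st[0]+(st[2]-1)/2,st[1]+(st[3]-1)/2])
        print(x[0],mid,x[3],p,np.degrees(np.arctan2(q[1],q[0]))); res.append((x[0],c.p,c.ray(mid)))
    return c,res
E
python3 - <<'E'
from look import *
goto((528.5,-36.5,150),-114.3)
rec("w2",(528,-37,108))
E
```

```text
t 2.4 pos [522.4312 -86.0312 200.2156] zang -115.24968987681417 tilt [-0.0023 -0.0022] slide [ 50.0917 -15.58   -47.538 ] turn -0.9496898768141762 q [-0.0433  0.411   0.1338  2.0824 -0.0837  0.6553 -1.8655] gap 0.9992169989386643
[261.637  229.1027] [261.5 228. ] (26.0, 7.0) [519.5828 -63.4631 108.5   ] -30.514553272589318
[192.6299 230.4961] [192.5 229.5] (22.855560302734375, 6.2891130447387695) [543.4338 -10.1852 108.5   ] 152.27232974624408
[226.5 232. ] [226.5 232. ] (4.0, 33.0) [529.9988 -35.414  108.5   ] -115.33899251810566
[184.1667 256.3333] [184. 256.] (2.1213202476501465, 4.949747085571289) [526.0069   8.3053 108.5   ] -71.78108653832705
```

View pics/w2.png

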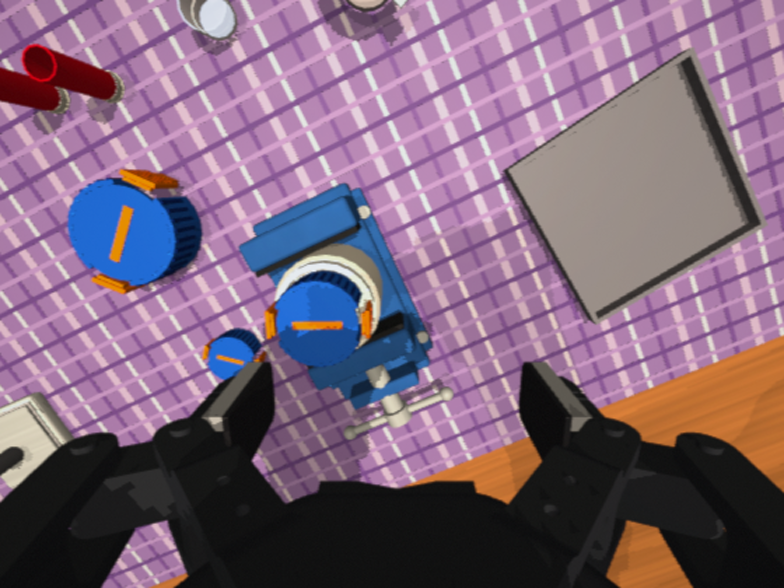

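Emit:
play_rows(series=[{"slide": [20,-7,-24],"turn": 0,"fingers": 1},{"slide": [40,-15,-48],"turn": 0,"fingers": 1},{"slide": [50,-15,-48.5],"turn": 0,"fingers": 1},{"slide": [50,-15,-48.5],"turn": 0,"fingers": 1}])

```text
t: 2.85
position: [529.1, -34.0, 150.1]
ee_rot: [1.521, 0.97, -1.527]
ft_force: [-0.1, -1.5, 1.3]
finger_gap: 0.997
```

```bash
python3 - <<'E'
from look import *
goto((529.5,-36,84),-115)
c,_=rec("w3",(528,-37,108))
E
```

```text
t 2.85 pos [529.149  -34.0258 150.1284] zang -115.08370660719049 tilt [-0.0035 -0.0014] slide [66.1294  1.3266  1.4581] turn -0.08370660719049283 q [-0.1253  0.4867  0.1148  2.123  -0.1018  0.5404 -1.9448] gap 0.9973295546463472
[243.5487 229.5619] [243.5 229.5] (33.0, 9.0) [544.9146 -10.9502 108.5   ] -30.433985320681007
[329.7808 230.6986] [329.5 229. ] (32.0, 9.0) [519.7546 -62.6177 108.5   ] 157.4120283763916
[286.43   233.9902] [286.5 234. ] (6.0, 43.0) [529.9419 -35.4649 108.5   ] -115.08769541097375
```

View pics/w3.png

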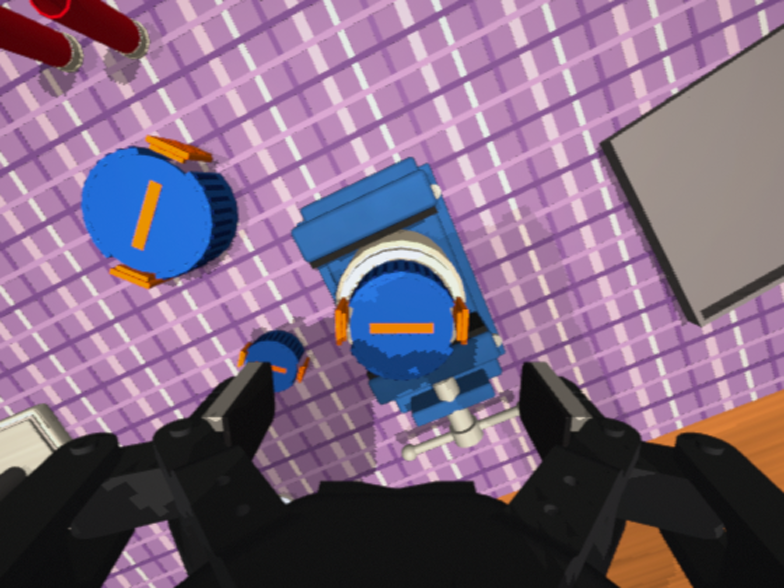

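Emit:
play_rows(series=[{"slide": [15,0.7,0.5],"turn": 0,"fingers": 1},{"slide": [30,1.3,1],"turn": 0,"fingers": 1},{"slide": [42,1.3,1],"turn": 0,"fingers": 1},{"slide": [54,1.3,1],"turn": 0,"fingers": 1},{"slide": [62,1.3,1],"turn": 0,"fingers": 1},{"slide": [66,1.3,1],"turn": 0,"fingers": 1},{"slide": [66,1.3,1],"turn": 0,"fingers": 1}])

```text
t: 3.6
position: [529.9, -36.4, 84.5]
ee_rot: [1.522, 0.969, -1.528]
ft_force: [-0.6, -0.4, -0.2]
finger_gap: 1.0
```

```bash
python3 - <<'E'
from look import *
goto((529.9,-35.5,84),-115)
print(get_obs()["ft_force"],get_obs()["wrist_torque"])
c,_=rec("w4",(528,-37,108))
E
```

```text
t 3.6 pos [529.8999 -36.4196  84.4933] zang -115.15752019503627 tilt [-0.0033 -0.0017] slide [ 0.4917 -0.3897 -0.8338] turn -0.1575201950362839 q [-0.098   0.595   0.0849  2.1635 -0.1208  0.3907 -1.9256] gap 0.9995167834606948
[-0.614  -0.3922 -0.2179] [ 0.0414  0.0252 -0.0403]
[283.5437 287.283 ] [284.5 287.5] (9.0, 65.0) [529.7989 -34.9313 108.5   ] -114.49658658154172
```

View pics/w4.png

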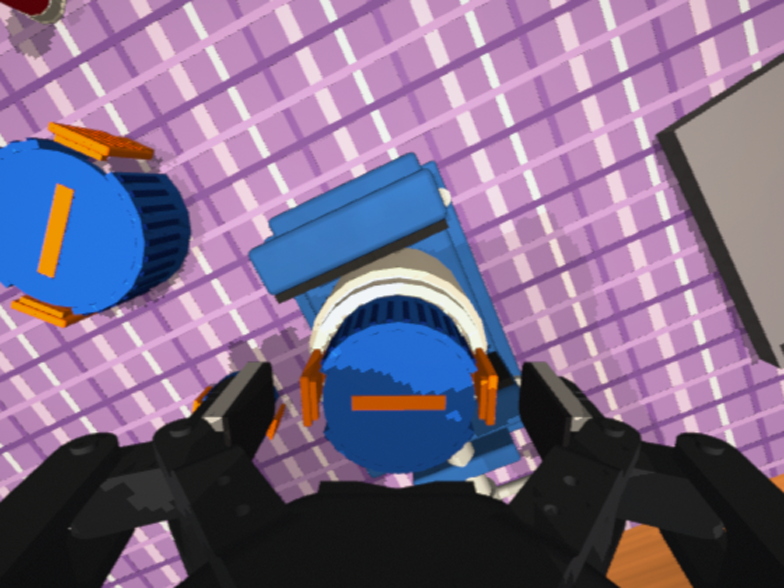

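Emit:
play_rows(series=[{"slide": [1,-0.4,-0.8],"turn": 0,"fingers": 0.55},{"slide": [1,-0.4,-0.8],"turn": 0,"fingers": 0.5},{"slide": [1,-0.4,-0.8],"turn": 0,"fingers": 0.42},{"slide": [1,-0.4,-0.8],"turn": 0,"fingers": 0.42}], newtons=20)

```text
t: 4.05
position: [530.1, -35.6, 84.4]
ee_rot: [1.522, 0.968, -1.527]
ft_force: [-1.2, -0.3, 6.0]
finger_gap: 0.708
```

```bash
python3 - <<'E'
from look import *
goto((529.9,-35.5,83.5),-115)
print(get_obs()["ft_force"],get_obs()["wrist_torque"],get_obs()["finger_gap"]*85)
c,_=rec("w5",(528,-37,108))
E
```

```text
t 4.05 pos [530.125  -35.6221  84.3526] zang -115.16668778618339 tilt [-0.0022 -0.0017] slide [ 0.8529 -0.2544 -0.017 ] turn -0.1666877861833882 q [-0.0996  0.5951  0.085   2.164  -0.1214  0.3891 -1.9267] gap 0.7076329067252556
[-1.2192 -0.3001  6.0171] [-0.1883  0.2778 -0.0179] 60.148797071646726
[344.6045 278.7869] [344. 276.] (54.40367889404297, 13.21348762512207) [522.1808 -60.9059 108.5   ] 159.85549236822249
[284.7452 286.7226] [283.5 286.5] (9.0, 65.0) [530.0987 -34.7823 108.5   ] -114.60818289943367
```

View pics/w5.png

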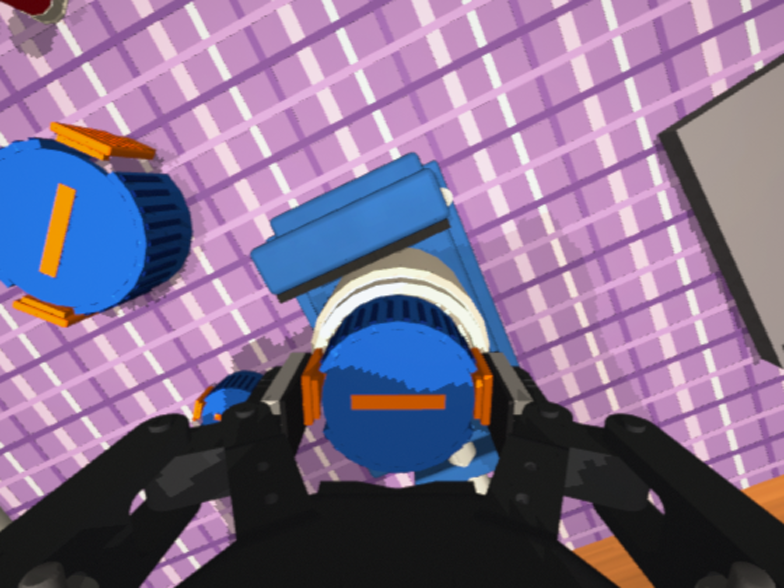

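Emit:
play_rows(series=[{"slide": [-1.0,-0.2,0],"turn": 0,"fingers": 0.42},{"slide": [-1.0,-0.2,0],"turn": 0,"fingers": 0.42}])

```text
t: 4.3
position: [529.9, -35.6, 85.3]
ee_rot: [1.522, 0.968, -1.527]
ft_force: [-0.5, -1.2, -3.0]
finger_gap: 0.711
```

```bash
cat > st.py <<'E'
from h import *
o=get_obs(); Rt=R.from_rotvec(o["ee_rot"]).as_matrix()
print("t",o["t"],"pos",o["position"],"zang",np.degrees(np.arctan2(Rt[1,2],Rt[0,2])),"gap",o["finger_gap"]*85,"F tool",Rt.T@o["ft_force"],"M tool",Rt.T@o["wrist_torque"],"q7",o["q"][6])
E
python3 st.py
```

```text
t 4.3 pos [529.9127 -35.5886  85.2833] zang -115.16607657497087 gap 60.39482814067352 F tool [2.9872 0.0713 1.322 ] M tool [-0.0071 -0.1697  0.1648] q7 -1.9271183869031139
```

Emit:
play_rows(series=[{"slide": [-0.3,0,0],"turn": 0,"fingers": 0.36},{"slide": [-0.6,0,0],"turn": 0,"fingers": 0.32},{"slide": [-0.6,0,0],"turn": 0,"fingers": 0.32}])

```text
t: 4.6
position: [530.0, -35.5, 86.0]
ee_rot: [1.522, 0.968, -1.527]
ft_force: [-1.2, -1.3, 3.0]
finger_gap: 0.663
```

```bash
python3 st.py
```

```text
t 4.6 pos [529.95   -35.5412  86.0179] zang -115.16071037146936 gap 56.39282360494443 F tool [-2.9867 -0.5284  1.7111] M tool [ 0.0344 -0.1814 -0.1213] q7 -1.927226750296118
```

Emit:
play_rows(series=[{"slide": [-0.5,0,0.3],"turn": 0,"fingers": 0.27},{"slide": [-0.9,0,0.3],"turn": 0,"fingers": 0.22},{"slide": [-0.9,0,0.3],"turn": 0,"fingers": 0.22}])

```text
t: 4.9
position: [529.6, -36.2, 86.9]
ee_rot: [1.522, 0.968, -1.528]
ft_force: [-1.7, -3.8, 3.4]
finger_gap: 0.619
```

```bash
python3 st.py
```

```text
t 4.9 pos [529.6099 -36.2495  86.8993] zang -115.18992993570377 gap 52.61293460191887 F tool [-3.3765  0.0636  4.2317] M tool [ 0.0265 -0.7653 -0.0511] q7 -1.9270537175081386
```

Emit:
play_rows(series=[{"slide": [-0.3,0,0.4],"turn": 0,"fingers": 0.22},{"slide": [-0.3,0,0.4],"turn": 0,"fingers": 0.22}])

```text
t: 5.1
position: [529.6, -36.4, 87.0]
ee_rot: [1.522, 0.968, -1.528]
ft_force: [0.1, -0.3, -1.8]
finger_gap: 0.622
```

```bash
python3 st.py
```

```text
t 5.1 pos [529.5766 -36.353   87.0391] zang -115.17612652085889 gap 52.82934079704098 F tool [1.7532 0.2303 0.1957] M tool [-0.0001 -0.0996  0.0586] q7 -1.926556685126189
```

Emit:
play_rows(series=[{"slide": [-0.2,0,0],"turn": -3,"fingers": 0.15},{"slide": [-0.2,0,0],"turn": -6,"fingers": 0.15},{"slide": [-0.2,0,0],"turn": -9,"fingers": 0.15}])

```text
t: 5.4
position: [529.1, -36.4, 87.0]
ee_rot: [1.409, 1.064, -1.416]
ft_force: [-1.5, -2.3, 0.8]
finger_gap: 0.623
```

```bash
python3 st.py; python3 - <<'E'
from look import *
rec("w6",(529,-36,108))
E
```

```text
t 5.4 pos [529.1189 -36.3814  87.0392] zang -106.06958215517439 gap 52.95493183851242 F tool [-0.7577 -0.8151  2.6269] M tool [ 0.1296 -0.4346 -0.1926] q7 -1.8280148037849961
[338.6534 280.5568] [338.5 280.5] (6.093604564666748, 37.1419677734375) [523.8128 -60.0659 108.5   ] -15.229100010973427
[283.1484 283.4946] [283.  283.5] (9.0, 64.0) [529.5168 -35.0047 108.5   ] -106.23002524476618
```

View pics/w6.png

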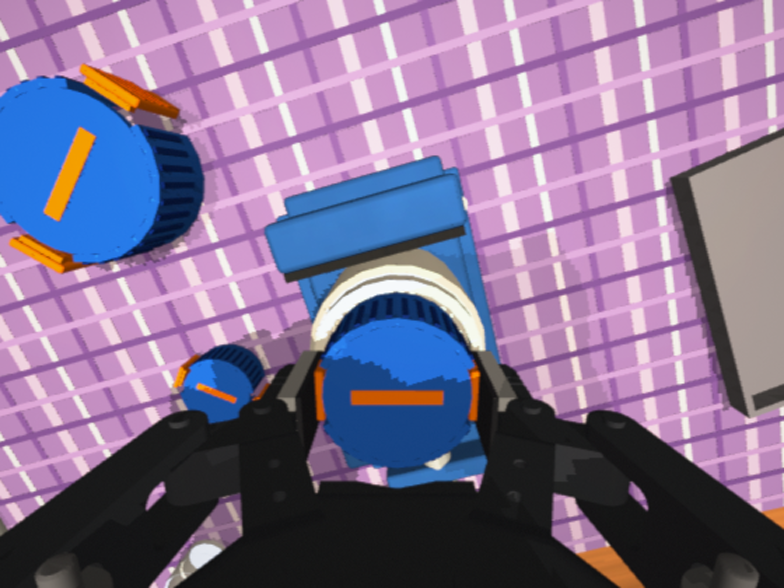

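Emit:
play_rows(series=[{"slide": [-0.2,0,0.3],"turn": -3,"fingers": 0.15},{"slide": [-0.2,0,0.3],"turn": -6,"fingers": 0.15},{"slide": [-0.2,0,0.3],"turn": -9,"fingers": 0.15}])

```text
t: 5.75
position: [529.0, -36.5, 87.2]
ee_rot: [1.294, 1.151, -1.3]
ft_force: [-1.0, -1.2, -1.1]
finger_gap: 0.621
```

```bash
python3 st.py
```

```text
t 5.75 pos [528.9585 -36.5129  87.1669] zang -96.8463016329986 gap 52.805987080563725 F tool [ 1.1493 -0.8856  1.2885] M tool [ 0.1349 -0.3333 -0.1752] q7 -1.72739431117563
```

Emit:
play_rows(series=[{"slide": [-0.2,-0.1,0.2],"turn": -2.5,"fingers": 0.15},{"slide": [-0.2,-0.1,0.2],"turn": -5,"fingers": 0.15}])

```text
t: 5.95
position: [529.0, -36.6, 87.3]
ee_rot: [1.229, 1.196, -1.235]
ft_force: [-0.7, -0.8, 0.3]
finger_gap: 0.617
```

```bash
python3 st.py
```

```text
t 5.95 pos [528.9993 -36.6369  87.3326] zang -91.7309431327775 gap 52.40625715382507 F tool [-0.2723 -0.6949  0.8199] M tool [ 0.1304 -0.2587 -0.0745] q7 -1.6712837918917436
```

Emit:
play_rows(series=[{"slide": [0,-0.1,0.1],"turn": -2.5,"fingers": 0.15},{"slide": [0,-0.1,0.1],"turn": -5,"fingers": 0.15}])

```text
t: 6.15
position: [529.1, -36.7, 87.6]
ee_rot: [1.162, 1.238, -1.167]
ft_force: [-0.9, -1.5, 3.4]
finger_gap: 0.622
```

```bash
python3 st.py
```

```text
t 6.15 pos [529.1251 -36.6561  87.565 ] zang -86.54710557109401 gap 52.858561690500075 F tool [-3.4    -0.9688  1.4012] M tool [ 0.0833 -0.1408 -0.1187] q7 -1.6143649009134018
```

Emit:
play_rows(series=[{"slide": [-1,0,0.1],"turn": 0,"fingers": 0.15},{"slide": [-1,0,0.1],"turn": 0,"fingers": 0.15}])

```text
t: 6.35
position: [529.2, -36.7, 88.8]
ee_rot: [1.163, 1.238, -1.167]
ft_force: [-1.1, -0.1, 3.0]
finger_gap: 0.62
```

```bash
python3 st.py;  python3 - <<'E'
from look import *
rec("w7",(529,-36,108))
E
```

```text
t 6.35 pos [529.1605 -36.6721  88.7624] zang -86.55305011592579 gap 52.70139209847102 F tool [-2.9957 -1.1466  0.0166] M tool [-0.0528 -0.1274 -0.1641] q7 -1.6141574794069775
[338.4886 280.7557] [338.  280.5] (5.52855110168457, 37.10688400268555) [531.5185 -61.3198 108.5   ] 4.743846811663354
[283.8298 283.7872] [283.  283.5] (9.0, 64.0) [528.4298 -35.8345 108.5   ] -85.89772112262985
```

View pics/w7.png

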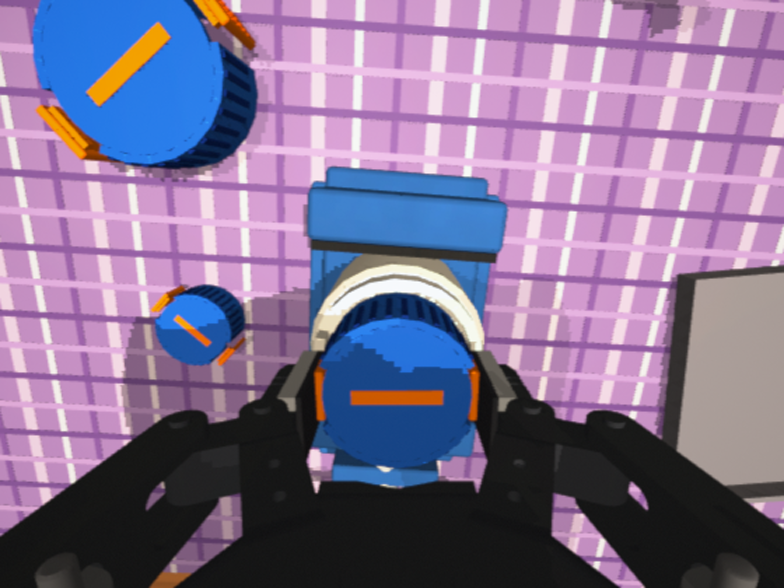

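Emit:
play_rows(series=[{"slide": [-0.5,0,0],"turn": -2,"fingers": 0.15},{"slide": [-2,0,0],"turn": -2,"fingers": 0.15},{"slide": [-3,0,0],"turn": -2,"fingers": 0.15}])

```text
t: 6.7
position: [529.2, -36.7, 91.7]
ee_rot: [1.137, 1.254, -1.142]
ft_force: [-0.0, -0.6, -1.6]
finger_gap: 0.616
```

```bash
python3 st.py
```

```text
t 6.7 pos [529.1604 -36.651   91.6643] zang -84.56493578983775 gap 52.38156548674609 F tool [ 1.5988 -0.0757  0.6099] M tool [ 0.0078 -0.1754  0.0006] q7 -1.59155096896702
```

Emit:
play_rows(series=[{"slide": [-6,0,0],"turn": 0,"fingers": 0.15},{"slide": [-14,0,0],"turn": 0,"fingers": 0.15},{"slide": [-26,0,0],"turn": 0,"fingers": 0.15},{"slide": [-42,0,0],"turn": 0,"fingers": 0.15},{"slide": [-62,0,0],"turn": 0,"fingers": 0.15},{"slide": [-80,0,0],"turn": 0,"fingers": 0.15},{"slide": [-85,0,0],"turn": 0,"fingers": 0.15}])

```text
t: 7.4
position: [530.3, -36.4, 179.3]
ee_rot: [1.138, 1.251, -1.139]
ft_force: [-0.4, -0.3, -0.4]
finger_gap: 0.624
```

```bash
python3 st.py;  python3 - <<'E'
from look import *
w=Cam("wrist"); w.save("w8.png",None,1.4)
t=Cam("top"); s=Cam("scene"); t.save("t2.png",(230,170,450,320),3.5); s.save("s2.png",(130,140,410,340),2.8)
E
```

```text
t 7.4 pos [530.3079 -36.3708 179.2715] zang -84.56388194087293 gap 53.069779593392255 F tool [ 0.4299 -0.4601  0.258 ] M tool [0.0171 0.0604 0.007 ] q7 -1.5717316569616198
```

View pics/w8.png

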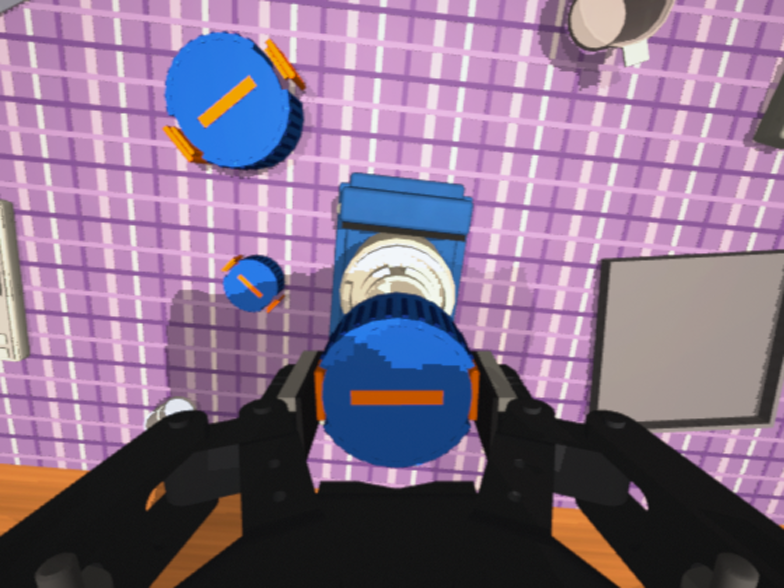

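View pics/s2.png

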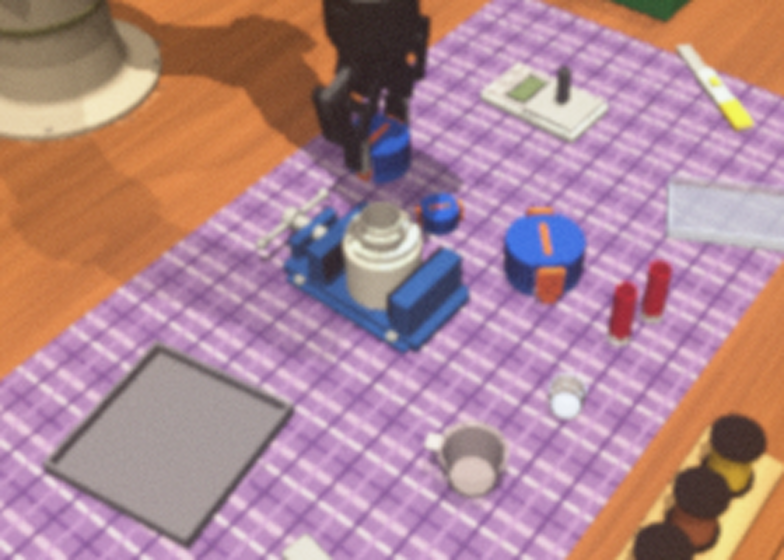

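View pics/t2.png

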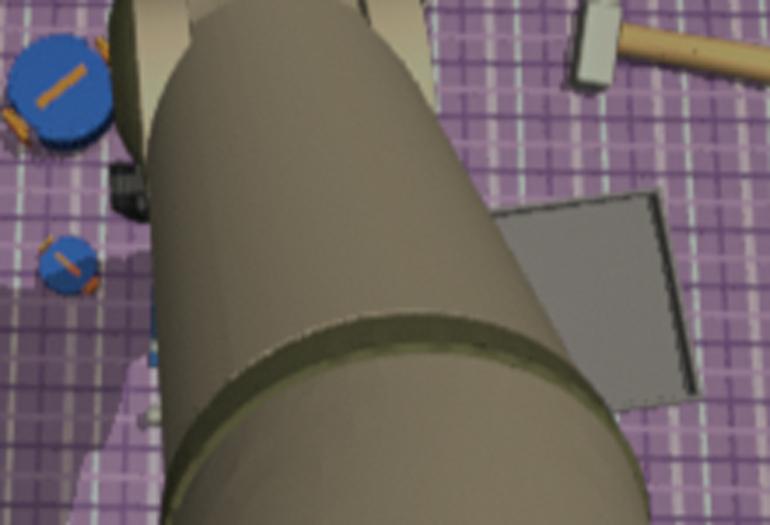

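```bash
python3 - <<'E'
from look import *
t=Cam("top"); P=[t.plane(uv,16) for uv in [(358.4,232.4),(418,224.8),(429.2,282),(368.8,290.8)]]
print(np.array(P), np.mean(P,0), [np.linalg.norm(P[i]-P[i-1]) for i in range(4)])
c=np.mean(P,0); goto((c[0],c[1],179),None)
w=Cam("wrist"); print(w.plane((603/1.4,260/1.4),16),w.plane((592/1.4,430/1.4),16))
E
```

```text
[[ 550.3121 -196.6459   16.    ]
 [ 571.9989 -343.4174   16.    ]
 [ 433.4322 -363.3759   16.    ]
 [ 409.7915 -218.655    16.    ]] [ 491.3837 -280.5235   16.    ] [np.float64(142.23371868630437), np.float64(148.36503161266057), np.float64(139.9966691769124), np.float64(146.63902102354416)]
t 7.6 pos [529.118  -36.4395 176.4197] zang -84.55569875424104 tilt [-0.003  -0.0015] slide [ -2.1119 -60.7292 239.4056] turn None q [ 0.0112  0.445  -0.0693  2.0927  0.0545  0.6086 -1.572 ] gap 0.6211856411265176
[ 556.2674 -188.5957   16.    ] [ 412.3364 -212.8674   16.    ]
```

Emit:
play_rows(series=[{"slide": [0,-8,30],"turn": 0,"fingers": 0.15},{"slide": [0,-18,75],"turn": 0,"fingers": 0.15},{"slide": [0,-29,120],"turn": 0,"fingers": 0.15},{"slide": [0,-40,165],"turn": 0,"fingers": 0.15},{"slide": [0,-51,210],"turn": 0,"fingers": 0.15},{"slide": [0,-58,236],"turn": 0,"fingers": 0.15},{"slide": [0,-58,236],"turn": 0,"fingers": 0.15}])

```text
t: 8.35
position: [491.6, -281.6, 175.5]
ee_rot: [1.139, 1.252, -1.149]
ft_force: [-0.6, 0.3, -1.3]
finger_gap: 0.624
```

```bash
python3 st.py;  python3 - <<'E'
from look import *
w=Cam("wrist"); w.save("w9.png",None,1.4)
print(w.plane((300,300),16))
E
```

```text
t 8.35 pos [ 491.6128 -281.5947  175.4548] zang -84.94189460454153 gap 53.04712651631378 F tool [ 1.3223 -0.6025 -0.3607] M tool [-0.0191  0.0082 -0.0251] q7 -1.1293090289747862
[ 370.4894 -311.4582   16.    ]
```

View pics/w9.png

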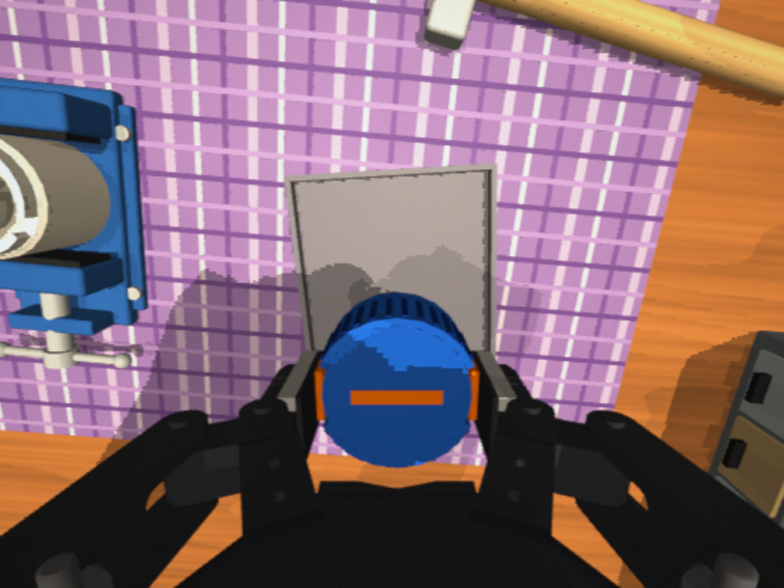

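```bash
python3 - <<'E'
from look import *
w=Cam("wrist")
A=w.plane((289/1.4,178/1.4),16);B=w.plane((496/1.4,165/1.4),16)
e=(B-A);print(A,B,np.linalg.norm(e)); e/=np.linalg.norm(e)
n=np.array([e[1],-e[0],0]); n=n if n[0]<0 else -n
C=(A+B)/2+n*75; print(C); goto((C[0],C[1],20),None)
E
```

```text
[ 556.3545 -195.8018   16.    ] [ 578.2957 -340.2503   16.    ] 146.1054350038842
[ 493.1756 -279.2891   16.    ]
t 8.45 pos [ 493.002  -276.9392  175.5841] zang -84.64061990884296 tilt [-0.0052 -0.0004] slide [155.5821   0.7669   2.3655] turn None q [ 0.4644  0.4828 -0.0768  2.0159  0.0629  0.6498 -1.1313] gap 0.6166267700280594
```

Emit:
play_rows(series=[{"slide": [25,0,1],"turn": 0,"fingers": 0.15},{"slide": [55,0,2],"turn": 0,"fingers": 0.15},{"slide": [85,0,2],"turn": 0,"fingers": 0.15},{"slide": [115,0,2],"turn": 0,"fingers": 0.15},{"slide": [138,0,2],"turn": 0,"fingers": 0.15},{"slide": [150,0,2],"turn": 0,"fingers": 0.15},{"slide": [155,0,2],"turn": 0,"fingers": 0.15},{"slide": [155,0,2],"turn": 0,"fingers": 0.15}])

```text
t: 9.25
position: [492.6, -278.2, 20.4]
ee_rot: [1.137, 1.257, -1.143]
ft_force: [-0.2, -0.2, -0.4]
finger_gap: 0.621
```

```bash
python3 st.py
```

```text
t 9.25 pos [ 492.5811 -278.1627   20.3916] zang -84.57724602959921 gap 52.793585796872726 F tool [ 0.451  -0.2231  0.2287] M tool [-0.0062  0.0291 -0.0143] q7 -1.1618736433486179
```

Emit:
play_rows(series=[{"slide": [2,0,0],"turn": 0,"fingers": 0.15},{"slide": [4,0,0],"turn": 0,"fingers": 0.15},{"slide": [5.5,0,0],"turn": 0,"fingers": 0.15}])

```text
t: 9.55
position: [493.0, -278.4, 15.5]
ee_rot: [1.137, 1.256, -1.143]
ft_force: [0.7, 0.2, -0.5]
finger_gap: 0.623
```

```bash
python3 st.py
```

```text
t 9.55 pos [ 492.9548 -278.3708   15.5114] zang -84.5833772161084 gap 52.985299609472314 F tool [ 0.4555  0.7164 -0.0873] M tool [ 0.0046 -0.0371 -0.028 ] q7 -1.1628136801086935
```

Emit:
play_rows(series=[{"slide": [0.8,0,0],"turn": 0,"fingers": 0.15},{"slide": [1.4,0,0],"turn": 0,"fingers": 0.15},{"slide": [1.4,0,0],"turn": 0,"fingers": 0.15}])

```text
t: 9.85
position: [493.0, -278.6, 14.4]
ee_rot: [1.137, 1.255, -1.143]
ft_force: [-1.2, -0.8, 3.0]
finger_gap: 0.62
```

```bash
python3 st.py
```

```text
t 9.85 pos [ 493.0441 -278.5528   14.4413] zang -84.5932670710184 gap 52.686686369131024 F tool [-2.981  -1.2457  0.7182] M tool [ 0.0021  0.003  -0.0959] q7 -1.1630013234130328
```

Emit:
play_rows(series=[{"slide": [0,0,0],"turn": 0,"fingers": 0.4},{"slide": [0,0,0],"turn": 0,"fingers": 0.7},{"slide": [0,0,0],"turn": 0,"fingers": 1},{"slide": [-5,0,0],"turn": 0,"fingers": 1},{"slide": [-25,0,0],"turn": 0,"fingers": 1},{"slide": [-60,0,0],"turn": 0,"fingers": 1},{"slide": [-105,0,0],"turn": 0,"fingers": 1},{"slide": [-150,0,0],"turn": 0,"fingers": 1}])

```text
t: 10.65
position: [493.2, -278.2, 166.0]
ee_rot: [1.137, 1.256, -1.143]
ft_force: [0.7, -1.6, 0.0]
finger_gap: 1.005
```

```bash
python3 st.py;  python3 - <<'E'
from look import *
w=Cam("wrist"); w.save("w10.png",None,1.4)
w.o=get_obs(); goto((519,-36,230),None)
E
```

```text
t 10.65 pos [ 493.1636 -278.2115  166.035 ] zang -84.58849039115977 gap 85.3959042380536 F tool [-0.0439  0.5715  1.6816] M tool [ 0.0223 -0.0329  0.0435] q7 -1.1329485489171929
t 10.7 pos [ 495.9703 -279.6795  173.0151] zang -84.61944716851696 tilt [ 0.0034 -0.0043] slide [ -57.9464   45.949  -240.1837] turn None q [ 0.4683  0.4872 -0.0793  2.016   0.0669  0.636  -1.1324] gap 1.0023818434697296
```

View pics/w10.png

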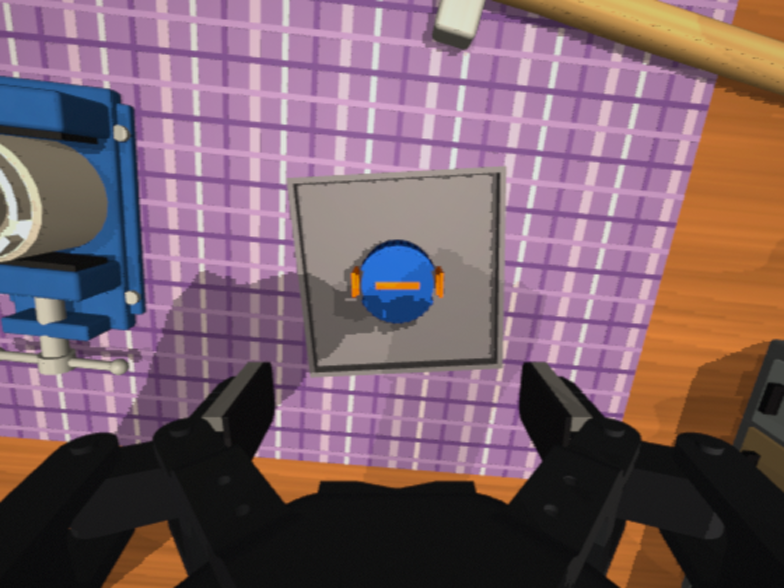

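Emit:
play_rows(series=[{"slide": [-20,8,-35],"turn": -3,"fingers": 1},{"slide": [-40,18,-80],"turn": -9,"fingers": 1},{"slide": [-50,30,-125],"turn": -16,"fingers": 1},{"slide": [-50,41,-170],"turn": -24,"fingers": 1},{"slide": [-50,51,-215],"turn": -32,"fingers": 1},{"slide": [-50,56,-240],"turn": -40,"fingers": 1},{"slide": [-50,56,-240],"turn": -40,"fingers": 1}])

```text
t: 11.4
position: [529.3, -30.8, 222.6]
ee_rot: [0.6, 1.481, -0.601]
ft_force: [0.4, -0.5, -0.0]
finger_gap: 1.002
```

```bash
python3 st.py;  python3 - <<'E'
from look import *
w=Cam("wrist"); w.save("w11.png",None,1.4); w.save("w11z.png",(220,140,360,245),5.6)
print(w.proj((529.3,-36.5,102)),w.o["position"])
E
```

```text
t 11.4 pos [529.3328 -30.8339 222.6055] zang -44.03091081370431 gap 85.13030627948852 F tool [ 0.0289 -0.0862  0.6497] M tool [-0.0077  0.0158 -0.0213] q7 -1.00608374131854
[286.9959 212.3419] [529.3328 -30.8339 222.6055]
```

View pics/w11.png

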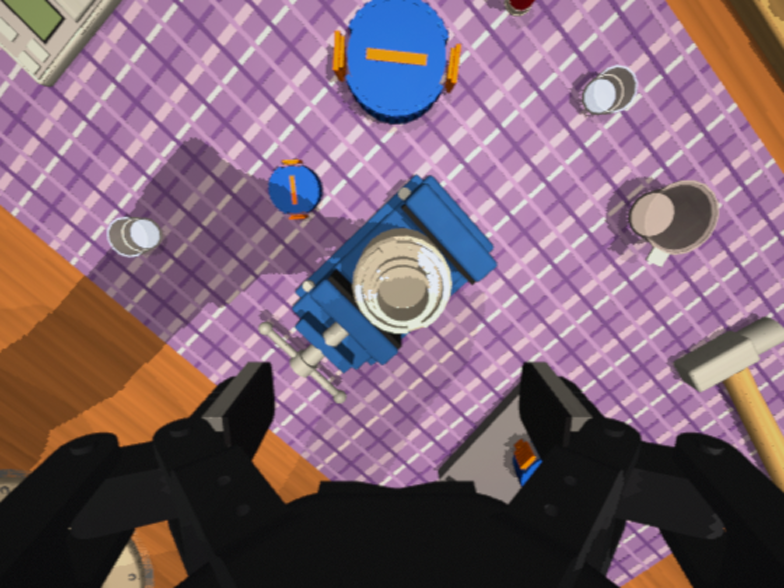

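View pics/w11z.png

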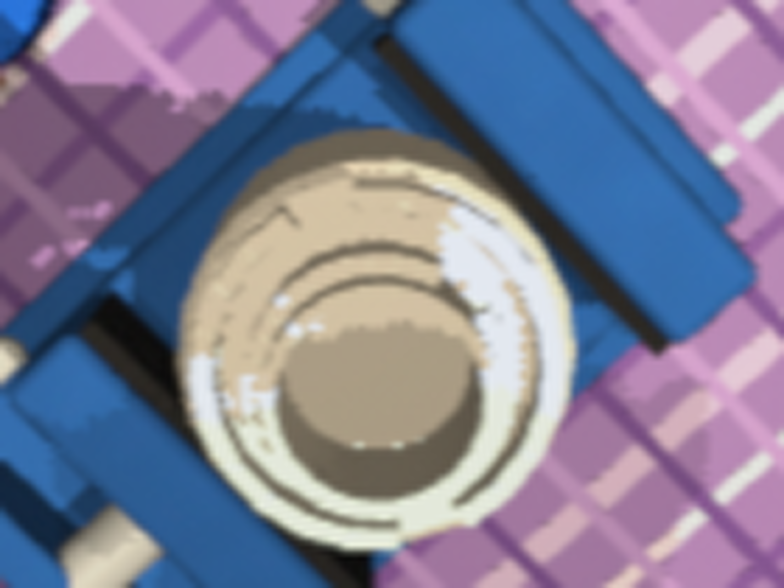

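```bash
python3 - <<'E'
from look import *
w=Cam("wrist"); print(w.o["position"],w.plane((288,209.5),102))
s=Cam("scene"); t=Cam("top")
s.save("s3.png",(290,140,390,215),7);t.save("t3.png",(120,210,220,285),7)
goto((508,290,160),None)
E
```

```text
[529.0038 -33.4945 222.4034] [531.4575 -37.9504 102.    ]
t 11.6 pos [528.7679 -36.6246 222.1242] zang -44.79816334105776 tilt [ 0.0031 -0.005 ] slide [  60.4299  217.219  -245.2316] turn None q [ 0.1774  0.3915 -0.2942  2.0433  0.1752  0.727  -1.0087] gap 1.003433230125526
```

View pics/s3.png

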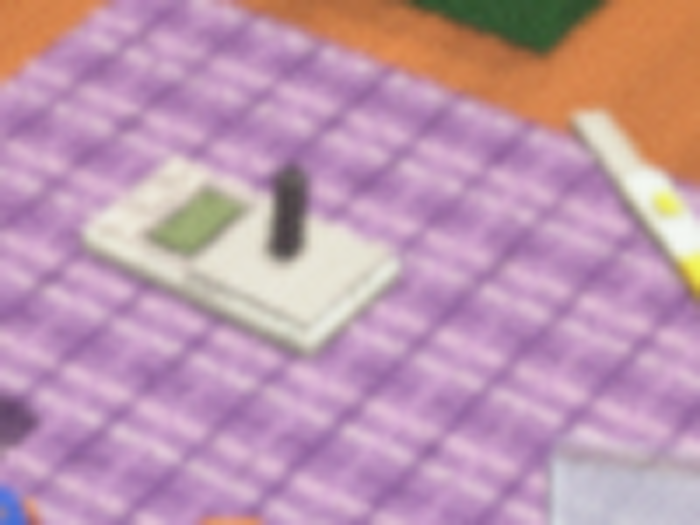

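View pics/t3.png

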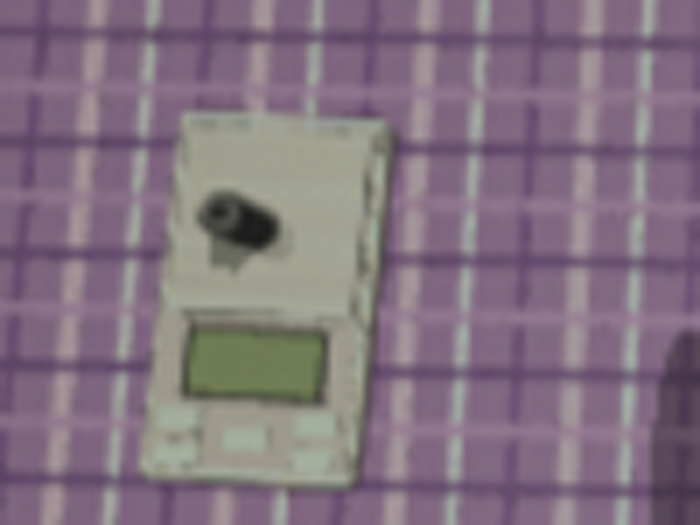

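```bash
python3 - <<'E'
from look import *
s=Cam("scene"); t=Cam("top")
f=lambda u,v,x,y:(x+u/7-.5+.07,y+v/7-.5+.07)
tt=f(222,212,120,210); tb=f(262,233,120,210); st=f(291,176,290,140); sb=f(286,248,290,140)
print(t.plane(tt,63),t.plane(tb,18),s.plane(st,63),s.plane(sb,18))
print(tri([(t.p,t.ray(tt)),(s.p,s.ray(st))]),tri([(t.p,t.ray(tb)),(s.p,s.ray(sb))]))
goto((514,288,170),None)
E
```

```text
[516.0511 296.8689  63.    ] [514.7759 296.8364  18.    ] [518.2753 298.3122  63.    ] [516.0343 303.9774  18.    ]
(array([517.0882, 298.0655,  62.1599]), [np.float64(1.247496123982878), np.float64(1.2474961239828561)]) (array([516.4531, 297.9316,  20.9813]), [np.float64(2.7498743747081402), np.float64(2.7498743747082335)])
t 11.7 pos [528.8321 -36.6907 222.0854] zang -44.79302292092287 tilt [ 0.0032 -0.0048] slide [  50.4684  220.0302 -239.5758] turn None q [ 0.1778  0.3917 -0.2944  2.0432  0.1752  0.727  -1.0085] gap 1.0026108598618084
```

Emit:
play_rows(series=[{"slide": [0,25,-27],"turn": 0,"fingers": 1},{"slide": [0,58,-62],"turn": 0,"fingers": 1},{"slide": [5,91,-97],"turn": 0,"fingers": 1},{"slide": [15,124,-132],"turn": 0,"fingers": 1},{"slide": [30,157,-167],"turn": 0,"fingers": 1},{"slide": [42,190,-202],"turn": 0,"fingers": 1},{"slide": [52,220,-234],"turn": 0,"fingers": 1},{"slide": [55,228,-244],"turn": 0,"fingers": 1}])

```text
t: 12.5
position: [515.5, 301.6, 164.3]
ee_rot: [0.607, 1.481, -0.609]
ft_force: [-0.7, 0.1, -0.5]
finger_gap: 1.003
```

Emit:
play_rows(series=[{"slide": [0,0,0],"turn": 0,"fingers": 1},{"slide": [0,0,0],"turn": 0,"fingers": 1}])

```text
t: 12.7
position: [515.8, 300.3, 164.2]
ee_rot: [0.607, 1.48, -0.611]
ft_force: [-0.1, 0.1, -0.5]
finger_gap: 0.997
```

```bash
python3 st.py;  python3 - <<'E'
from look import *
w=Cam("wrist"); w.save("w12.png",None,1.4)
print(w.o["position"],w.proj((517,298,63)),w.proj((517,298,18)))
E
```

```text
t 12.7 pos [515.7505 300.3148 164.193 ] zang -44.64296837478614 gap 84.74539008998872 F tool [ 0.5371 -0.0121 -0.1711] M tool [-0.0154 -0.0169 -0.0337] q7 -1.634727370390506
[515.7505 300.3148 164.193 ] [285.9251 214.3139] [285.3328 202.1099]
```

View pics/w12.png

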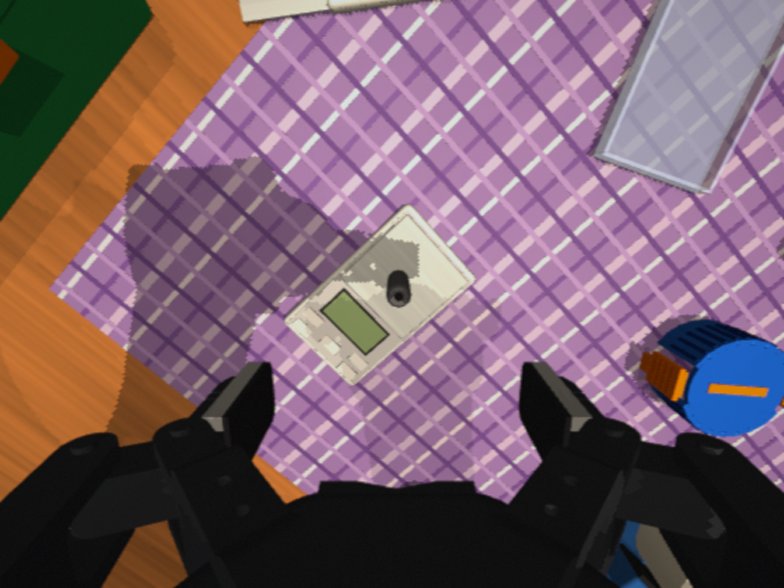

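```bash
python3 - <<'E'
from look import *
w=Cam("wrist"); print(w.o["position"],w.plane((284.6,210),63))
goto(np.r_[w.plane((284.6,210),63)[:2],105])
w.save("w12z.png",(240,170,320,230),8)
E
```

```text
[516.0577 299.4927 164.456 ] [519.2016 300.6701  63.    ]
t 12.8 pos [516.257  299.1587 164.613 ] zang -44.75302812689744 tilt [ 0.0025 -0.0039] slide [59.6139  3.2058  0.7573] turn None q [-0.4319  0.5401 -0.2778  1.9495  0.2328  0.6829 -1.6348] gap 0.9977253924801448
```

View pics/w12z.png

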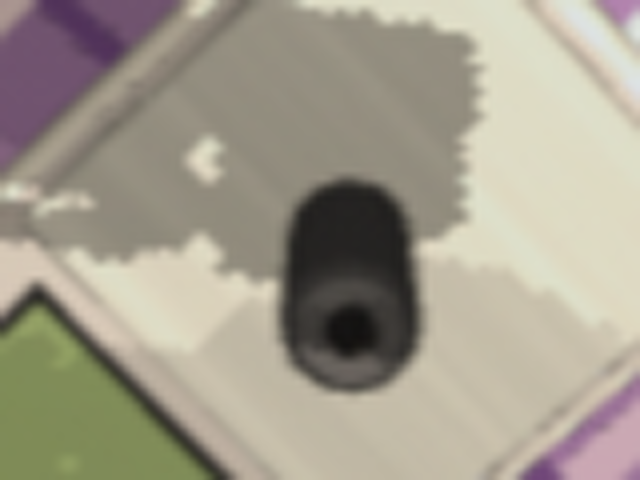

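Emit:
play_rows(series=[{"slide": [20,1,0],"turn": 0,"fingers": 1},{"slide": [45,2.5,0],"turn": 0,"fingers": 1},{"slide": [60,2.5,0],"turn": 0,"fingers": 1},{"slide": [60,2.5,0],"turn": 0,"fingers": 1},{"slide": [60,2.5,0],"turn": 0,"fingers": 1}])

```text
t: 13.3
position: [518.8, 299.4, 105.2]
ee_rot: [0.609, 1.479, -0.614]
ft_force: [1.2, 0.2, 0.8]
finger_gap: 0.998
```

```bash
python3 - <<'E'
from look import *
w=Cam("wrist"); w.save("w13.png",None,1.4);w.save("w13z.png",(240,200,320,260),8)
goto((518.5,300,43))
E
```

```text
t 13.35 pos [518.8912 299.9048 105.6015] zang -44.84002283376257 tilt [ 0.0035 -0.0037] slide [62.5989 -0.1992 -0.6608] turn None q [-0.4573  0.6213 -0.243   1.9858  0.2743  0.5651 -1.6721] gap 0.99869365141537
```

View pics/w13.png

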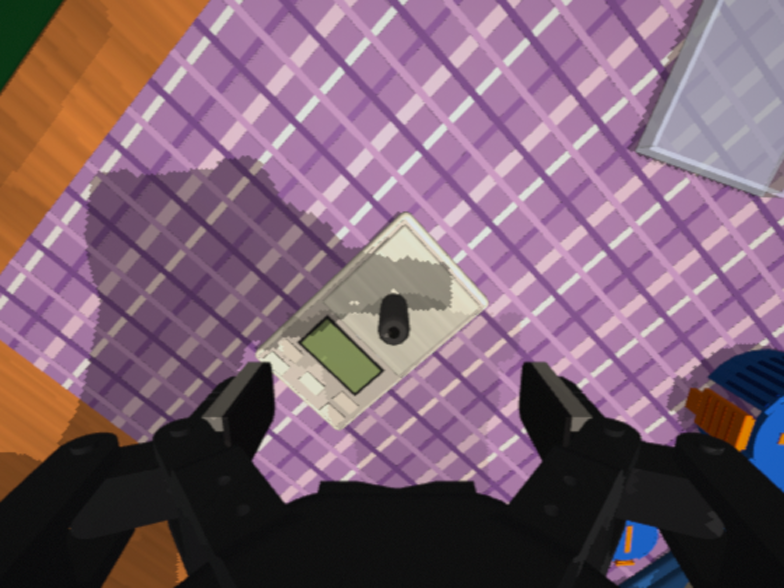

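View pics/w13z.png

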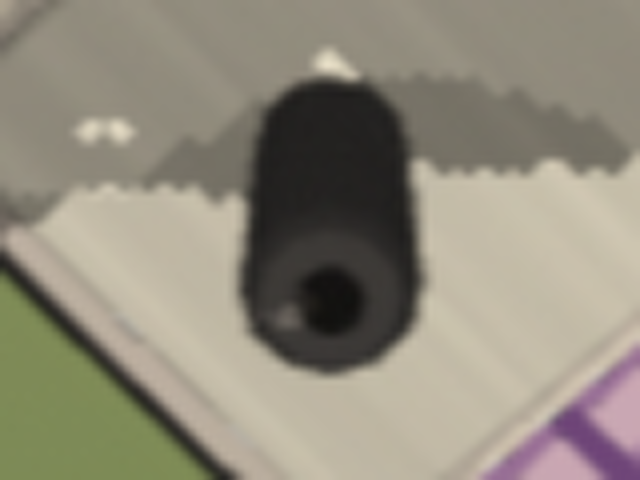

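```bash
python3 - <<'E'
from look import *
w=Cam("wrist"); uv=(281.3,237.4); print(w.o["position"],w.plane(uv,63),w.plane(uv,60))
A=w.ray(uv);pB=w.p
pA=w.p+np.array([516.06,299.49,164.46])-w.o["position"]
print(tri([(pB,A),(pA,w.ray((283.7,210.7)))]))
P=w.plane(uv,63); goto((P[0],P[1],43))
E
```

```text
[518.8912 299.9048 105.6015] [517.8419 300.7565  63.    ] [517.0522 299.9682  60.    ]
(array([518.9993, 301.7065,  67.0438]), [np.float64(0.14596292130903749), np.float64(0.14596292130897146)])
t 13.4 pos [518.9324 300.2939 105.7908] zang -44.817817165871716 tilt [ 0.0039 -0.0032] slide [62.7842 -0.471  -1.4165] turn None q [-0.4576  0.6211 -0.2433  1.9856  0.2744  0.5649 -1.6722] gap 1.0004698862040764
```

Emit:
play_rows(series=[{"slide": [20,0,-1],"turn": 0,"fingers": 1},{"slide": [40,-0.4,-1.4],"turn": 0,"fingers": 0.5},{"slide": [55,-0.4,-1.4],"turn": 0,"fingers": 0},{"slide": [62,-0.4,-1.4],"turn": 0,"fingers": -0.3},{"slide": [63,-0.4,-1.4],"turn": 0,"fingers": -0.4},{"slide": [63,-0.4,-1.4],"turn": 0,"fingers": -0.4}], newtons=30)

```text
t: 14.0
position: [518.1, 300.9, 43.1]
ee_rot: [0.61, 1.478, -0.612]
ft_force: [-0.4, -0.0, 0.7]
finger_gap: 0.296
```

```bash
python3 st.py; python3 - <<'E'
from look import *
w=Cam("wrist"); w.save("w14.png",None,1.4)
E
```

```text
t 14.0 pos [518.1443 300.9488  43.1422] zang -44.81662541481568 gap 25.187950742544984 F tool [-0.7275 -0.3106 -0.2747] M tool [-0.0189 -0.0134 -0.0367] q7 -1.711546377258538
```

View pics/w14.png

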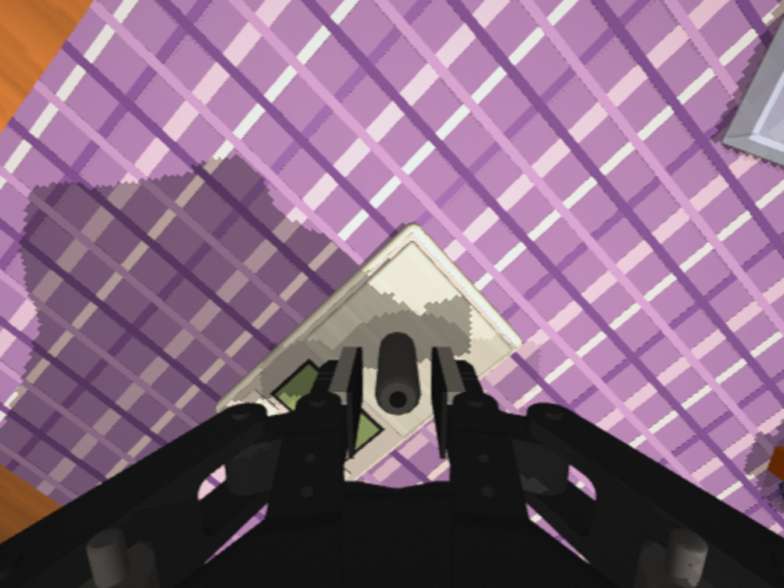

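Emit:
play_rows(series=[{"slide": [0,0,0],"turn": 0,"fingers": -0.55},{"slide": [0,0,0],"turn": 0,"fingers": -0.75},{"slide": [0,0,0],"turn": 0,"fingers": -0.8},{"slide": [0,0,0],"turn": 0,"fingers": -0.8}], newtons=30)

```text
t: 14.45
position: [518.8, 301.3, 44.2]
ee_rot: [0.611, 1.477, -0.611]
ft_force: [-0.4, -0.3, 6.6]
finger_gap: 0.172
```

```bash
python3 st.py
```

```text
t 14.45 pos [518.7758 301.3027  44.2183] zang -44.82772689231783 gap 14.598382776506377 F tool [-6.6337 -0.4964  0.0051] M tool [-0.0476 -0.0983 -0.0792] q7 -1.7115423900882574
```

Emit:
play_rows(series=[{"slide": [-5,0,0],"turn": 0,"fingers": -0.8},{"slide": [-20,0,0],"turn": 0,"fingers": -0.8},{"slide": [-50,0,0],"turn": 0,"fingers": -0.8},{"slide": [-85,0,0],"turn": 0,"fingers": -0.8},{"slide": [-120,0,0],"turn": 0,"fingers": -0.8},{"slide": [-130,0,0],"turn": 0,"fingers": -0.8},{"slide": [-130,0,0],"turn": 0,"fingers": -0.8}])

```text
t: 15.15
position: [518.7, 301.9, 176.5]
ee_rot: [0.614, 1.474, -0.608]
ft_force: [0.2, -0.1, -1.1]
finger_gap: 0.175
```

```bash
python3 st.py; python3 - <<'E'
from look import *
goto((529.5,-36.3,172))
w=Cam("wrist"); w.save("w15.png",None,1.4)
E
```

```text
t 15.15 pos [518.7163 301.9056 176.5493] zang -44.843275415875816 gap 14.885022906840094 F tool [1.0689 0.0519 0.2391] M tool [0.0429 0.0061 0.0294] q7 -1.6352143506419998
t 15.15 pos [518.7163 301.9056 176.5493] zang -44.843275415875816 tilt [ 0.0091 -0.0001] slide [   4.6833 -232.2308  246.1035] turn None q [-0.4276  0.5264 -0.2858  1.9372  0.2303  0.7019 -1.6352] gap 0.17511791655105993
```

View pics/w15.png

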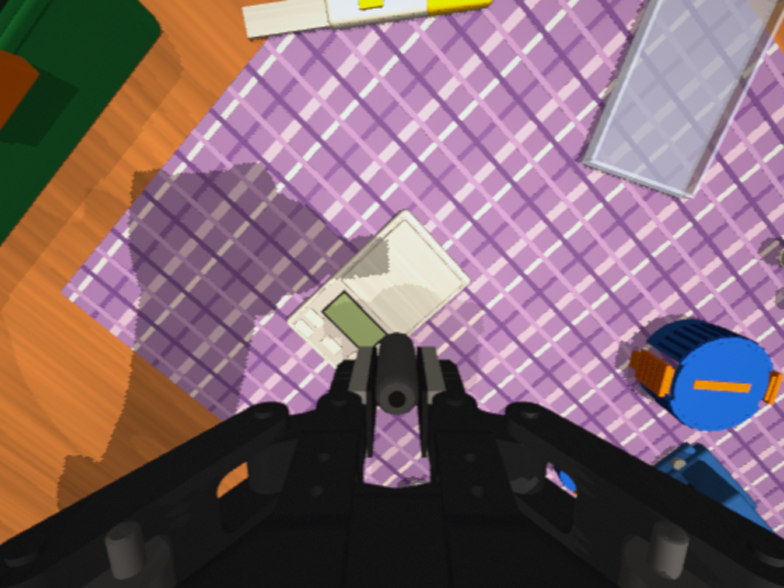

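Emit:
play_rows(series=[{"slide": [-10,-28,30],"turn": 0,"fingers": -0.8},{"slide": [-20,-60,64],"turn": 0,"fingers": -0.8},{"slide": [-30,-93,98],"turn": 0,"fingers": -0.8},{"slide": [-30,-126,133],"turn": 0,"fingers": -0.8},{"slide": [-30,-159,168],"turn": 0,"fingers": -0.8},{"slide": [-30,-192,203],"turn": 0,"fingers": -0.8},{"slide": [-30,-220,234],"turn": 0,"fingers": -0.8},{"slide": [-30,-231.5,245.5],"turn": 0,"fingers": -0.8}])

```text
t: 16.0
position: [527.4, -40.9, 203.6]
ee_rot: [0.614, 1.477, -0.617]
ft_force: [0.1, 0.3, -1.0]
finger_gap: 0.169
```

Emit:
play_rows(series=[{"slide": [0,0,0],"turn": 0,"fingers": -0.8},{"slide": [0,0,0],"turn": 0,"fingers": -0.8},{"slide": [0,0,0],"turn": 0,"fingers": -0.8}])

```text
t: 16.3
position: [527.1, -39.2, 203.0]
ee_rot: [0.613, 1.479, -0.615]
ft_force: [0.1, -0.4, -0.9]
finger_gap: 0.172
```

```bash
python3 st.py; python3 - <<'E'
from look import *
w=Cam("wrist"); w.save("w16.png",None,1.4); w.save("w16z.png",(220,160,360,265),5.6)
P=(529.5,-36.3,102); print(w.o["position"],w.proj(P)); goto((529.5,-36.3,135))
E
```

```text
t 16.3 pos [527.0911 -39.2235 202.9594] zang -45.02980943056979 gap 14.655089525290347 F tool [ 0.903  -0.2271  0.336 ] M tool [-0.0532 -0.0224  0.0085] q7 -1.029138174964998
[527.0911 -39.2235 202.9594] [282.6927 209.4679]
t 16.35 pos [527.2321 -39.0455 203.2161] zang -45.00144365004842 tilt [ 0.0027 -0.0025] slide [68.215   3.5336 -0.5859] turn None q [ 0.1883  0.4167 -0.3035  2.0646  0.1968  0.6844 -1.029 ] gap 0.170879802555986
```

View pics/w16.png

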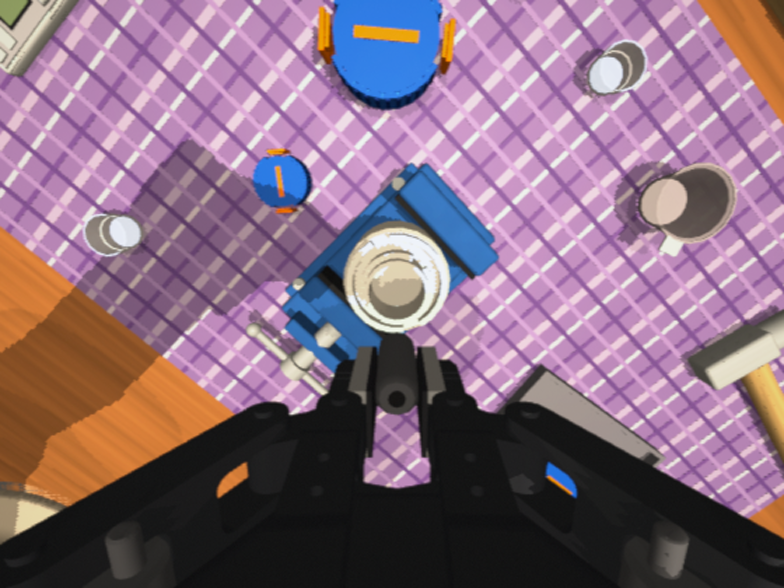

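View pics/w16z.png

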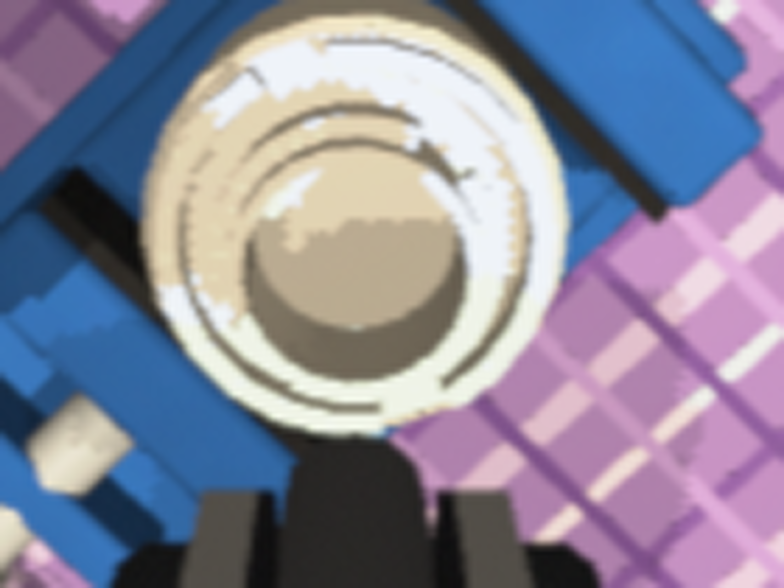

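Emit:
play_rows(series=[{"slide": [20,4,0],"turn": 0,"fingers": -0.8},{"slide": [45,4,0],"turn": 0,"fingers": -0.8},{"slide": [58,4,0],"turn": 0,"fingers": -0.8},{"slide": [68,4,0],"turn": 0,"fingers": -0.8},{"slide": [68,4,0],"turn": 0,"fingers": -0.8}])

```text
t: 16.85
position: [529.8, -35.7, 134.2]
ee_rot: [0.611, 1.481, -0.614]
ft_force: [-0.8, -0.6, -1.1]
finger_gap: 0.173
```

```bash
python3 st.py; python3 - <<'E'
from look import *
w=Cam("wrist"); w.save("w17.png",None,1.4)
goto((530,-36.1,107))
E
```

```text
t 16.85 pos [529.7831 -35.7277 134.2395] zang -44.93052012478478 gap 14.71534096761435 F tool [ 1.121  -0.9862 -0.1193] M tool [-0.0016 -0.0133 -0.0059] q7 -1.0908755218675361
t 16.9 pos [530.1624 -35.9411 135.0365] zang -44.957715539210156 tilt [ 0.0019 -0.0024] slide [28.0365 -0.216  -0.0879] turn None q [ 0.1437  0.5175 -0.2593  2.119   0.2577  0.5325 -1.0906] gap 0.17113981179294493
```

View pics/w17.png

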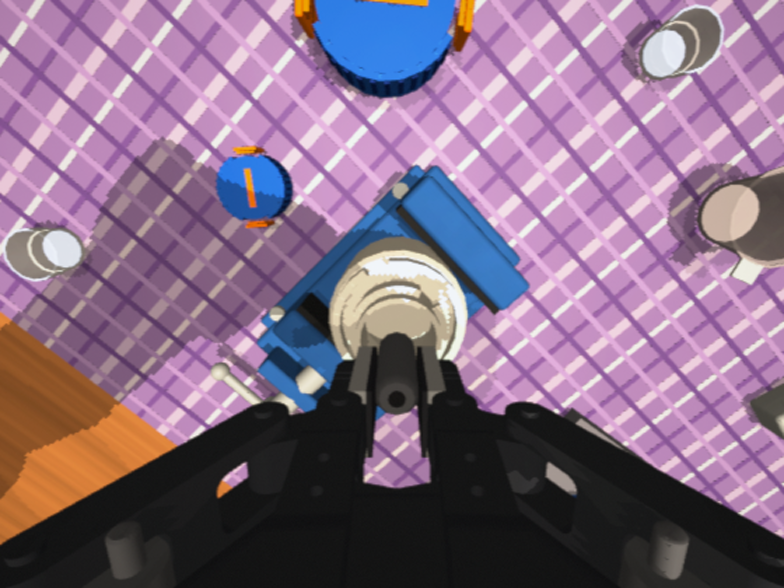

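Sinker (bottom about 108 mm) hovers just above the mouth, laterally centred at image x≈398. Go on down slowly.

Emit:
play_rows(series=[{"slide": [8,0,0],"turn": 0,"fingers": -0.8},{"slide": [16,0,0],"turn": 0,"fingers": -0.8},{"slide": [23,0,0],"turn": 0,"fingers": -0.8},{"slide": [28,0,0],"turn": 0,"fingers": -0.8},{"slide": [28,0,0],"turn": 0,"fingers": -0.8}])

```text
t: 17.4
position: [529.9, -36.0, 106.3]
ee_rot: [0.612, 1.481, -0.615]
ft_force: [-0.9, 0.1, -1.5]
finger_gap: 0.17
```

```bash
python3 st.py; python3 - <<'E'
from look import *
w=Cam("wrist"); w.save("w18.png",None,1.4)
Cam("scene").save("s18.png",(210,160,330,250),6.5)
E
```

```text
t 17.4 pos [529.8511 -36.0259 106.2516] zang -44.95552446823295 gap 14.417190514643776 F tool [ 1.5156 -0.5664 -0.6722] M tool [0.0085 0.0317 0.0406] q7 -1.1138968735012205
```

View pics/w18.png

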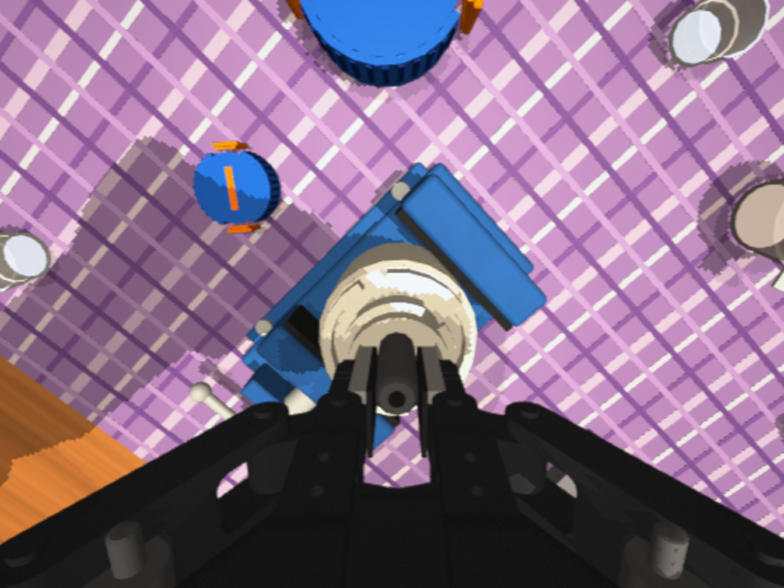

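View pics/s18.png

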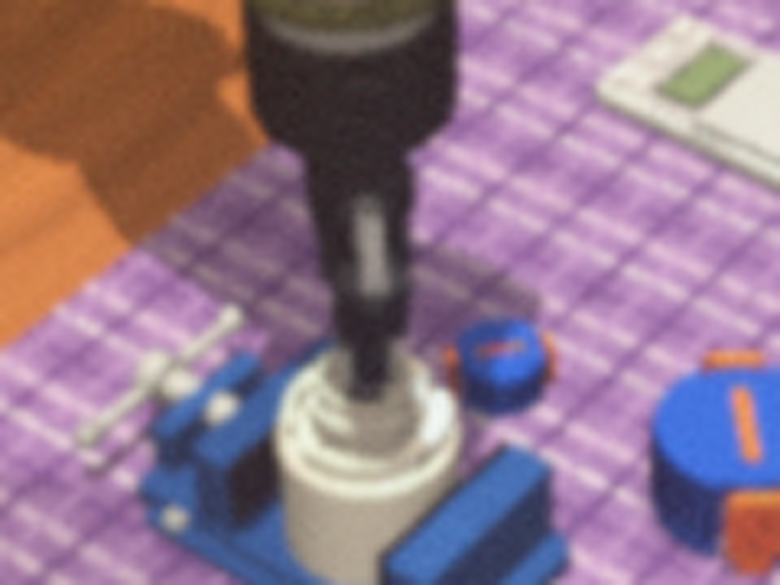

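Emit:
play_rows(series=[{"slide": [0,0,0],"turn": 0,"fingers": -0.3},{"slide": [0,0,0],"turn": 0,"fingers": 0},{"slide": [-2,0,0],"turn": 0,"fingers": 0},{"slide": [-12,0,0],"turn": 0,"fingers": 0},{"slide": [-40,0,0],"turn": 0,"fingers": 0},{"slide": [-80,0,0],"turn": 0,"fingers": 0},{"slide": [-110,0,0],"turn": 0,"fingers": 0},{"slide": [-110,0,0],"turn": 0,"fingers": 0}])

```text
t: 18.3
position: [532.0, -35.6, 221.6]
ee_rot: [0.614, 1.473, -0.612]
ft_force: [-0.1, 0.5, 0.0]
finger_gap: 0.503
```

```bash
python3 st.py; python3 - <<'E'
from look import *
w=Cam("wrist"); w.save("w19.png",None,1.4); w.save("w19z.png",(220,150,360,255),5.6)
Cam("scene").save("s19.png",None,1.4)
E
```

```text
t 18.3 pos [532.0348 -35.5806 221.5936] zang -44.97200711583454 gap 42.785554397670644 F tool [-0.014   0.2648 -0.4489] M tool [-0.0307  0.0055  0.1071] q7 -1.0259133901603765
```

View pics/w19z.png

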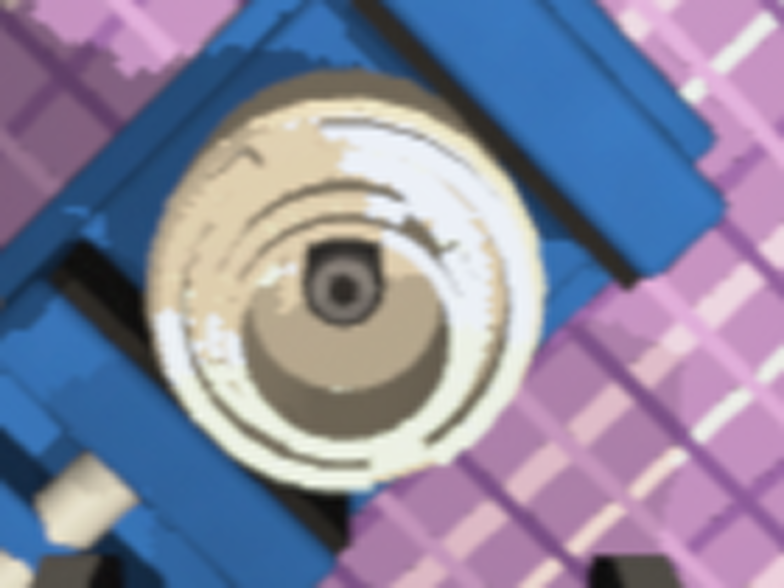

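View pics/s19.png

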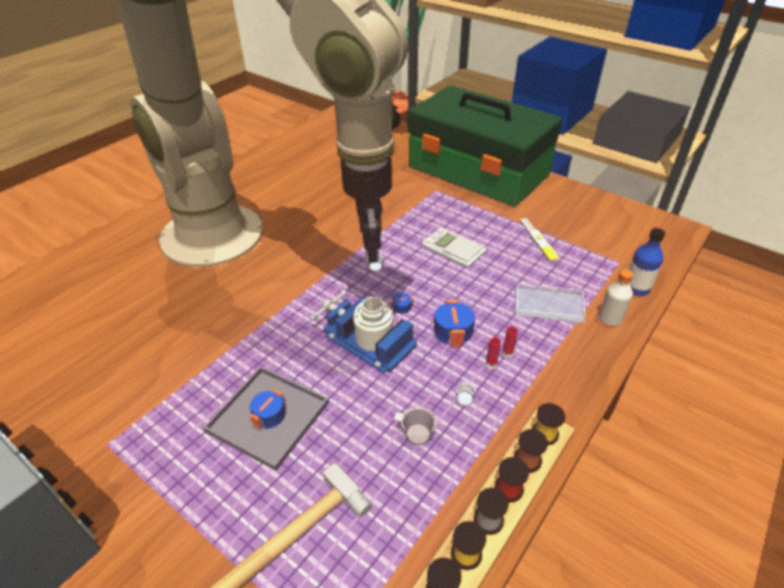

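```bash
python3 - <<'E'
from station import *
print(get_obs()["t"],get_obs()["ft_force"]); print(ticket.close_job())
E
```

```text
18.4 [-0.241809    0.34274185 -0.00052339]
the job is handed in; nothing more can be done
None
```

The job is done and handed in at t = 18.4 s. The cap is off and the right way up in the tray, and the sinker is in the open tub.

- **Cap:** I squeezed both tabs fully in at 20 N, shifting the fingers until the sideways force was gone. The highest reading at a stop was about 6 N on the way. I then turned the cap anticlockwise in small steps. It came free at about 28°, felt as a 3 N lift, and the turning torque never read above 0.14 N m. I lifted it straight off and set it down in the tray; the wrist picture there shows it near the middle.
- **Sinker:** I gripped it on the scale and lowered it into the mouth without any contact force. I let go with its lower end about 20 mm inside the neck, so it dropped the remaining 60 mm or so to the floor of the tub.

**Last checks:** The final wrist picture shows the sinker standing upright in the open tub. The final scene picture shows the cap in the tray and the other things where they were. In that picture `cup_b` was hidden behind the gripper. I last saw it undisturbed just before releasing the sinker. The wrist force was about 0 with the gripper clear.

**Disagreements:**
- The top camera placed the cap about 4 mm off from the wrist camera, and one tray corner 6–8 mm off. I used the wrist camera closer in and the force readings, which agreed within about 1 mm for the cap.
- The height of the sinker's top came out as 62 mm from the fixed cameras and 67 mm from two wrist views. I used the 63 mm from the text.
- The finger opening read about 1.3 mm less than the object sizes given.

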